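# Set out three rapid tests in front of their specimens

## Robot

A 7-joint arm with a two-finger parallel gripper is mounted at the origin on the work surface. World frame = base frame: x ahead of the robot, y to its left, z up, the work surface at z = 0. Lengths are in m, angles in degrees, forces in N, time in s.
With the tool pointing down it reaches from about 0.425 to 0.875 m from the base axis. Payload 4.7 kg.
Tool frame: the origin (TCP) lies at the very end of the fingers, on their centre line; the grasp point (between the pads) lies 19 mm behind it; z points along the fingers, y is the line along which they close (so a half turn about z gives the same grasp; the last joint's range is limited). The gripper opens to 85 mm and grips with 20 to 120 N. Pads are 22 mm wide; open, the fingers measure 114 mm over their backs; the gripper's body (76 mm by 85 mm) begins 54 mm behind the grasp point. The pads swing forward as they close: fully open they stand 13 mm farther back than shut.
Start: joints at [-71.442, 18.392, -4.016, 83.108, 1.295, 78.541, -3.26], TCP at [0.198, 0.619, 0.231] pointing down, gripper open.
Joint ranges: [-163.93, 163.93], [-17.29, 119.83], [-79.2, 71.16], [3.27, 140.29], [-89.18, 269.18], [5.43, 117.66], [-154.24, 154.24]. Speed limits (degrees/s): [147.25, 147.25, 180, 180, 180, 180, 180].

## Interface

Orientations are given as [roll, pitch, yaw] about the fixed x, y, z axes, in that order (R = Rz(yaw) Ry(pitch) Rx(roll)).
In Python, from cell import readout, cams, ticket, finder gives the robot as it stands.
- The arm moves only by the tool send_rows, never from a script. Its argument "plan" is a list of rows, each an object with "dp": the shift along the tool's x, y, z in parts of the range, where 1.0 means 300 mm, a list of three; "twist": the turn about the tool's z in a scale on which 1.0 is 2 rad. In form: [{"dp": [dx, dy, dz], "twist": twist}, ...]. A call has 1 to 5 rows; each row is the pose to reach, as a shift and turn from the pose commanded when the call began, along the tool's axes at that moment; what a row does not reach only later rows make up. A row lasts 1/8 s, in which the tool goes at most 62.5 mm and 10.7 degrees, less where a joint would pass 70% of its speed; a pose out of reach is approached as far as the arm can. No shift or turn number may pass 1 either way. A call with a gripper value outside its range is refused whole. "gripper" is the closure, from 0 (fully open) to 1 (shut), set as the call begins (left out, the last holds). The fingers move at their own pace and stop on an object; "grip_force" is the grip in N (left out, the last holds). Time passes only in rows, so rows that repeat a pose let the fingers close. It gives the time, the measured TCP pose, the force, the opening and the grip force at its end, in the units of the state.
- readout.state(): the state, without advancing time (a new reading comes with each control period).
- cams.snapshot(name): name is "side" or "top"; returns the picture (420x560x3 uint8, red, green, blue); there is no depth.
- cams.calibration(name): a dict with "fovy" (degrees; the focal length in pixels is half the picture's height over the tangent of half this angle, whatever the lens; pixels are square), "cx", "cy" (the principal point, pixels), "k1" (the pictures are not rectified: a ray, as slopes to the right and down, at radius r is drawn at 1 + k1 r^2 times it, then the intrinsics apply), "world_to_cam" (4x4, takes a point from world to camera coordinates). Camera axes: x right, y down, z forward; pixel columns grow to the right and rows downward; lengths in m; the calibration is good to about 2 mm. A picture is of the moment at which its call begins. calibration takes no time and is no camera call.
- ticket.close_job(): hands the job in; it is judged then, once.
Trained networks look in the newest picture that a camera, given by its name, has taken for a name from the list of things; names that differ only in an ending like _2 or _b are one class to them, and where a whole thing is asked for, a point or a joint stands for the part that bears it (a point fixed in the world has none). Each returns a list of dicts, best first, with "conf" (0 to 1); they miss things now and then, are a little off and sometimes report something else, mostly with a low value. They report only what shows in the picture. A call takes as long as a camera call. They do not tell look-alikes from the thing itself.
- finder.trace(camera, target): "pixels" (420x560 bool, what is visible of it) and "point" ([row, column] in pixels, amid what is visible of it).
The state is a dict: "time_s": time; "joint_pos": joint angles; "dq": joint speeds; "joint_efforts": joint torques, N m; "tool_pos": TCP position; "tool_rot": TCP orientation; "force": force on the tool from outside, world axes, zero at the start; "ft_torque": the same for the moment, N m; "gripper_width": finger opening in m; "finger_force": force on a finger pad.
Only numpy, scipy, OpenCV 4.12 (cv2) and the standard library are available. Lean on these libraries where they do the work, as an engineer would, in place of code of your own. Each camera call takes 0.05 s, during which the arm holds its last target. There are 200 camera calls.

## Task

Set out the rapid tests on the bench, each lying flat squarely in front of its own specimen, with its length running front to back (in front means on the robot's side): the narrow one-window cassette in front of the tube rack, the two-window cassette in front of the swab block, the wide five-strip panel in front of the urine cup. Then stand the buffer bottle directly to the right of the one-window cassette and lay the timer directly in front of the two-window cassette. Leave a gap of about 3 cm between each piece and the one it is set against, and do not shift the specimens.

Things in the scene. Friction and masses are not known exactly. Their poses are not given: they have to be found in the camera images.
- tube_rack: Specimen, stays put: white open grid rack of capped blood tubes. 60 mm deep (x), 106 wide (y), 58 high; grey tube caps up to 93 mm high. Loose, 450 g. Origin: centre of the underside; z up. At yaw 0 its front (-x of its frame) faces the robot; it starts turned by at most 9 degrees. Its right is -y. The specimens stand in a row, in any order.
- swab_block: Specimen, stays put: low grey block with two white nozzle-capped swab extraction tubes. Block 30 mm high, 54 mm deep (x) by 88 mm wide (y) at its foot, nozzles up to 64 mm high. Loose, about 280 g. Origin: centre of the underside; z up. At yaw 0 its front (-x of its frame) faces the robot; it starts turned by at most 9 degrees.
- urine_cup: Specimen, stays put: round yellowish urine cup with ribbed white screw lid, 62 mm across the lid, 59 mm high. Loose, about 220 g. Origin: centre of the underside; z up. Its -x axis points straight to the robot's side of the bench (yaw 0).
- single_cassette: To be placed: narrow white one-window test cassette, 70 mm long (x), 21 mm wide (y), 6 mm thick, about 12 g. Lies face up. Origin: centre of the underside; z up. Either end may point to the specimen.
- duo_cassette: To be placed: white two-window test cassette, 75 mm long (x), 40 mm wide (y), 6 mm thick, about 18 g. Lies face up. Origin: centre of the underside; z up. Either end may point to the specimen.
- urine_panel: To be placed: wide white five-strip test panel, 82 mm long (x), 58 mm wide (y), 7 mm thick, about 30 g. Lies face up. Origin: centre of the underside; z up. Either end may point to the specimen.
- buffer_bottle: To be placed: small white dropper bottle with grey pointed cap, standing. Body 26 mm in diameter up to 36 mm, 62 mm high in all, about 25 g. Origin: centre of the underside; z up.
- timer: To be placed: flat square digital timer with a display and three buttons, 58 by 58 mm, 17 mm thick, about 60 g. Lies face up; which way round it is turned does not matter. Origin: centre of the underside; z up; x and y square to its sides.
Not all that is in view belongs to the job. What is shaped like the single_cassette but blue or pink is not meant.

How it is judged (in metres and radians):
At the end, for the whole second after the job is handed in: Tests flat, squarely (15 deg) in front of their specimens: gap 3 cm +-1.5 cm, 1.5 cm sideways. Bottle upright right of the one-window cassette, timer flat in front of the two-window one: gap 3 cm +-1.5 cm, 2 to 3 cm off line. All at rest on the bench; specimens within 1.5 cm of their start (x of single_cassette in the frame of tube_rack between -0.11 and -0.08 m and y of single_cassette in the frame of tube_rack between -0.015 and 0.015 m and angle between the x axis of single_cassette and the x axis of tube_rack, either way round below 0.26 rad and x of duo_cassette in the frame of swab_block between -0.1095 and -0.0795 m and y of duo_cassette in the frame of swab_block between -0.015 and 0.015 m and angle between the x axis of duo_cassette and the x axis of swab_block, either way round below 0.26 rad and x of urine_panel in the frame of urine_cup between -0.117 and -0.087 m and y of urine_panel in the frame of urine_cup between -0.015 and 0.015 m and angle between the x axis of urine_panel and the x axis of urine_cup, either way round below 0.26 rad and horizontal distance between buffer_bottle and single_cassette between 0.037 and 0.071 m and y of buffer_bottle in the frame of tube_rack below -0.02 m and x of buffer_bottle in the frame of tube_rack between -0.125 and -0.065 m and horizontal distance between timer and duo_cassette between 0.08 and 0.114 m and y of timer in the frame of swab_block between -0.025 and 0.025 m and x of timer in the frame of swab_block between -0.222 and -0.16 m and angle between each of single_cassette, duo_cassette, urine_panel, buffer_bottle, timer, tube_rack, swab_block, urine_cup's own z axis and vertical below 0.1 rad and height (world z) of each of single_cassette, duo_cassette, urine_panel, buffer_bottle, timer below 0.006 m and linear speed of each of single_cassette, duo_cassette, urine_panel, buffer_bottle, timer below 0.01 m/s and distance of each of tube_rack, swab_block, urine_cup from where it was at the start of the episode below 0.015 m); the robot touches nothing.
It fails at once if a specimen is shifted by more than 15 mm or tipped (distance of any of tube_rack, swab_block, urine_cup from where it was at the start of the episode above 0.015 m or angle between any of tube_rack, swab_block, urine_cup's own z axis and vertical above 0.3 rad).
It also fails if it takes over 115 s, if anything falls off the work surface, if the arm or the gripper's body presses on something with over 40 N, if the wrist force passes 120 N, or if a joint passes its speed limit or range.

## Working session

There is one attempt and no reset: what is moved stays moved. The work goes in short steps, Python scripts to look and compute and a tool call to move; the robot and the scene stay as the last step left them, time stands still between calls to the robot, and variables do not carry over. Pictures are saved under pics/ and viewed, at most 14 in all, crops included, and the job is handed in when it is done.

Besides the shell and the picture viewer there is one more tool, called after "Emit:" as name([rows], argument=value, ...), one row to a line, values as JSON. send_rows: Moves the arm, as the interface text tells. Its arguments: {"type":"object","properties":{"plan":{"type":"array"},"gripper":{"type":"number"},"grip_force":{"type":"number"}},"required":["plan"]}

```bash
mkdir -p pics; ls
python3 - <<'E'
from cell import readout, cams
import cv2
s=readout.state(); print(s)
for n in("top","side"):
    cv2.imwrite(f"pics/{n}0.png",cams.snapshot(n)[:,:,::-1]); c=cams.calibration(n); print(n,c)
E
```

```text
pics
{'time_s': 0.0, 'joint_pos': array([-71.44091904,  18.4394531 ,  -4.01424491,  83.17565478,
         1.29597398,  78.54090783,  -3.25976927]), 'dq': array([-0.0740481 ,  0.02850027,  0.05870512,  0.0846298 , -0.03832231,
        0.05979939,  0.09476841]), 'joint_efforts': array([-1.49908005e-04, -4.93589115e+01, -3.82045219e-01, -3.14328468e+01,
        1.31805934e-02,  1.13263156e-02,  2.90191747e-05]), 'tool_pos': array([0.19807607, 0.61851336, 0.23021228]), 'tool_rot': array([-1.79889278e+02,  7.16309499e-03,  1.62249897e+02]), 'force': array([0.4073195 , 0.91922279, 0.85290555]), 'ft_torque': array([ 0.05365811, -0.06495512, -0.02189223]), 'finger_force': 0.0, 'gripper_width': 0.08518033059711098}
top {'fovy': 57.08375355118024, 'cx': 281.34540774024623, 'cy': 209.82025198813446, 'k1': 0.03142277920157891, 'world_to_cam': array([[-0.01556328, -0.99980889, -0.01183118,  0.00914749],
       [-0.98917141,  0.01712256, -0.14576258,  0.53218722],
       [ 0.1459373 ,  0.00943452, -0.98924885,  0.93992402],
       [ 0.        ,  0.        ,  0.        ,  1.        ]])}
side {'fovy': 46.949074560053816, 'cx': 277.664668788369, 'cy': 200.84086490428712, 'k1': -0.11260545198449565, 'world_to_cam': array([[ 0.81396278, -0.58060676, -0.01898353, -0.46247057],
       [-0.44531004, -0.60263615, -0.66221495,  0.28442894],
       [ 0.37304632,  0.54747188, -0.74907342,  0.80105411],
       [ 0.        ,  0.        ,  0.        ,  1.        ]])}
```

View pics/top0.png

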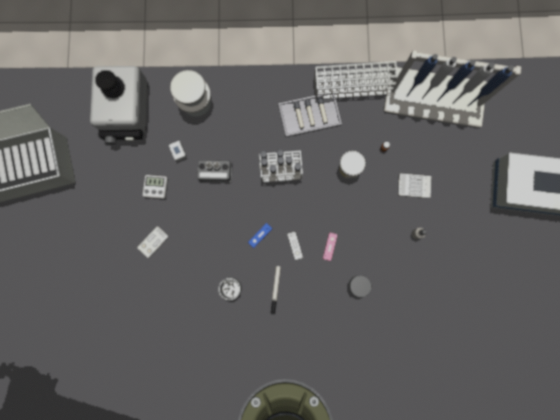

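View pics/side0.png

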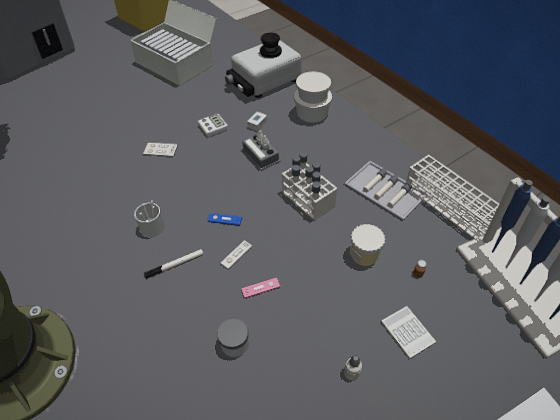

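The top view (robot below, x up, y left) shows the swab block near (214,170), rack (281,166) and cup (352,163). The duo is at (153,242), timer (155,187), single (295,246), panel (415,186) and bottle (420,233). Blue (260,235) and pink (330,246) are decoys, and the pen, glass and jar are clutter. The side view agrees.

```bash
cat > h.py <<'E'
import numpy as np, cv2
from cell import readout, cams, ticket, finder
def KD(n):
    c=cams.calibration(n); f=210/np.tan(np.radians(c['fovy']/2))
    return np.array([[f,0,c['cx']],[0,f,c['cy']],[0,0,1.]]),np.array([c['k1'],0,0,0,0.]),np.array(c['world_to_cam'])
def ray(n,uv):
    K,D,T=KD(n); p=cv2.undistortPoints(np.array(uv,float).reshape(-1,1,2),K,D)[:,0]
    d=np.c_[p,np.ones(len(p))]@T[:3,:3]; return -T[:3,:3].T@T[:3,3],d
def plane(n,uv,z):
    o,d=ray(n,uv); return (o+d*((z-o[2])/d[:,2])[:,None])[:,:2]
def proj(n,P):
    K,D,T=KD(n); return cv2.projectPoints(np.array(P,float).reshape(-1,1,3),cv2.Rodrigues(T[:3,:3])[0],T[:3,3],K,D)[0][:,0]
def tri(uv1,uv2):
    o1,d1=ray('top',uv1);o2,d2=ray('side',uv2);A=[];b=[]
    for o,d in((o1,d1[0]),(o2,d2[0])):
        d=d/np.linalg.norm(d);M=np.eye(3)-np.outer(d,d);A.append(M);b.append(M@o)
    x,r,_,_=np.linalg.lstsq(np.vstack(A),np.hstack(b),rcond=None); return x
def rect(n,m,z):
    cs=max(cv2.findContours(m.astype(np.uint8),cv2.RETR_EXTERNAL,cv2.CHAIN_APPROX_NONE)[0],key=cv2.contourArea)
    (c,s,a)=cv2.minAreaRect((plane(n,cs[:,0],z)*1000).astype(np.float32))
    if s[0]<s[1]: s=s[::-1];a+=90
    return np.round(c,1),np.round(s,1),round((a+90)%180-90,1)   # long-axis angle
H=dict(tube_rack=.058,swab_block=.03,urine_cup=.059,single_cassette=.006,duo_cassette=.006,urine_panel=.007,buffer_bottle=.036,timer=.017)
def cen(m): y,x=np.nonzero(m); return [x.mean(),y.mean()]
def look(names=H,cam=('top','side'),kmax=1):
    for n in cam: cams.snapshot(n)
    for t in names:
        r={n:finder.trace(n,t) for n in cam}
        for n in cam:
            for q in r[n][:kmax]: print(t,n,round(q['conf'],2),np.round(cen(q['pixels'])),q['pixels'].sum(),*rect(n,q['pixels'],H[t]))
        if all(r.get(n) for n in('top','side')): print('   tri',np.round(1000*tri(cen(r['top'][0]['pixels']),cen(r['side'][0]['pixels'])),1))
E
python3 -c "
from h import *
look(kmax=3); print(readout.state()['time_s'])"
```

```text
tube_rack top 0.9 [280. 165.] 1213 [644.5   1.5] [108.   78.5] -87.3
tube_rack side 0.95 [308. 187.] 2111 [641.8  -4.6] [161.1 112.1] -86.3
   tri [649.3   2.6  34. ]
swab_block top 0.92 [214. 171.] 725 [640. 172.] [88.9 56. ] 89.0
swab_block top 0.59 [153. 241.] 491 [458.6 328.3] [77.  42.5] -42.0
swab_block side 0.65 [260. 150.] 912 [634.1 163.5] [115.5  69.1] 81.3
   tri [643.2 175.7  15.2]
urine_cup top 0.74 [352. 164.] 559 [ 641.8 -180.7] [69.9 62.8] -2.1
urine_cup side 0.69 [366. 244.] 1155 [ 632.5 -188.8] [96.5 62. ] 25.6
   tri [ 647.8 -182.    37.2]
single_cassette top 0.76 [259. 235.] 209 [472.1  58.4] [67.7 20.4] -45.7
single_cassette top 0.64 [295. 245.] 222 [444.6 -32.3] [70.  21.8] 15.2
single_cassette top 0.48 [330. 246.] 226 [ 440.9 -123.1] [68.9 21.8] -15.9
single_cassette side 0.76 [260. 288.] 390 [ 439.3 -125.2] [70.  22.2] -14.9
single_cassette side 0.72 [236. 253.] 371 [443.7 -32.9] [71.9 25.3] 16.4
single_cassette side 0.59 [223. 218.] 277 [471.7  57.7] [69.3 24.8] -42.8
   tri [ 523.2   71.9 -346.5]
duo_cassette top 0.93 [152. 242.] 421 [459.4 336.4] [76.5 37.6] -44.3
duo_cassette top 0.25 [351. 164.] 563 [ 658.5 -187.8] [74.2 66.3] -2.1
duo_cassette side 0.8 [160. 149.] 377 [459.1 330.9] [75.4 44.6] -42.8
   tri [460.8 339.4  -1.5]
urine_panel top 0.85 [414. 185.] 661 [ 595.8 -348.5] [83.3 56.7] 84.4
urine_panel side 0.71 [409. 332.] 1561 [ 596.2 -351.5] [86.5 62.6] 83.0
   tri [ 5.978e+02 -3.513e+02  2.000e-01]
buffer_bottle top 0.49 [418. 232.] 147 [ 469.5 -340.5] [35.3 27.6] 89.1
buffer_bottle side 0.63 [353. 368.] 320 [ 465.4 -351.1] [40.3 25.1] 35.6
buffer_bottle side 0.29 [367. 244.] 1190 [ 646.7 -179.5] [99.6 64.8] 32.7
   tri [ 471.4 -346.8   16.2]
timer top 0.85 [155. 186.] 535 [603.2 329.6] [65.5 58.9] 85.1
timer side 0.94 [212. 126.] 426 [598.3 318.8] [73.8 58.3] 82.0
   tri [605.6 334.4   3. ]
1.0
```

```bash
cat > fit.py <<'E'
from h import *
from scipy.optimize import minimize
def box(l,w,z0,z1): return [[sx*l/2,sy*w/2,z] for z in(z0,z1) for sx,sy in((-1,-1),(-1,1),(1,1),(1,-1))]
def cyl(r,z0,z1): return [[r*np.cos(a),r*np.sin(a),z] for z in(z0,z1) for a in np.linspace(0,2*np.pi,24)]
# parts unioned as hulls
M=dict(tube_rack=[box(.06,.106,0,.058)]+[cyl(.008,.06,.093) for _ in range(0)],swab_block=[box(.054,.088,0,.03)],
 urine_cup=[cyl(.031,.042,.059)+cyl(.024,0,.01)],single_cassette=[box(.07,.021,0,.006)],duo_cassette=[box(.075,.04,0,.006)],
 urine_panel=[box(.082,.058,0,.007)],buffer_bottle=[cyl(.013,0,.036)+cyl(.002,.061,.062)],timer=[box(.058,.058,0,.017)])
def place(P,q):
    P=np.array(P);c,s=np.cos(q[2]),np.sin(q[2])
    return np.c_[q[0]+c*P[:,0]-s*P[:,1],q[1]+s*P[:,0]+c*P[:,1],P[:,2]]
S=8
def ren(n,t,q):
    im=np.zeros((420,560),np.uint8); big=np.zeros((420*4,560*4),np.uint8)
    for P in M[t]: cv2.fillConvexPoly(big,cv2.convexHull(np.round((proj(n,place(P,q))+.5)*4*16).astype(np.int32)),255,shift=4)
    return cv2.resize(big,(560,420),interpolation=cv2.INTER_AREA)/255.
def fit(t,masks,q0):
    def cost(q):
        e=0
        for n,m in masks.items():
            r=ren(n,t,q); e+=np.abs(r-m).sum()/m.sum()
        return e
    s=np.array([[0,0,0],[.006,0,0],[0,.006,0],[0,0,.1]])+np.array(q0)
    o=minimize(cost,q0,method='Nelder-Mead',options=dict(initial_simplex=s,maxiter=90,xatol=1e-4,fatol=1e-4)); return o.x,o.fun
def best(t,cam,q0):
    want=proj(cam,[[q0[0],q0[1],H[t]/2]])[0]
    r=[q for q in finder.trace(cam,t) if np.hypot(*(cen(q['pixels'])-want))<15]
    return r[0]['pixels'].astype(float) if r else None
def run(Q,cam=('top','side')):
    out={}
    im={n:cams.snapshot(n)[:,:,::-1].copy() for n in cam}
    for t,q0 in Q.items():
        ms={n:best(t,n,q0) for n in cam}; ms={n:m for n,m in ms.items() if m is not None}
        if not ms: print(t,'none');continue
        q,e=fit(t,ms,q0); out[t]=q
        print(t,list(ms),np.round([q[0]*1e3,q[1]*1e3,np.degrees(q[2])],1),round(e/len(ms),3))
    return out,im
def draw(im,n,Q,k=1):
    im=cv2.resize(im,None,fx=k,fy=k,interpolation=cv2.INTER_CUBIC)
    for t,q in Q.items():
        for P in M[t]:
            p=np.round((proj(n,place(P,q))+.5)*k).astype(int); h=len(p)//2
            cv2.polylines(im,[p[:h],p[h:]],True,(0,255,0),1)
    return im
E
python3 - <<'E'
from fit import *
r=np.radians
Q=dict(tube_rack=[.6445,.0015,r(3)],swab_block=[.640,.172,r(-1)],urine_cup=[.642,-.181,0],single_cassette=[.4446,-.0323,r(15.2)],duo_cassette=[.459,.336,r(-44)],urine_panel=[.596,-.35,r(84)],buffer_bottle=[.47,-.346,0],timer=[.603,.331,r(-5)])
o,im=run(Q)
import pickle; pickle.dump(o,open('o.pkl','wb'))
a=draw(im['top'],'top',o,4)[4*130:4*260,4*130:4*320]; b=draw(im['side'],'side',o,4)[4*90:4*270,4*190:4*390]
cv2.imwrite('pics/t1.png',a);cv2.imwrite('pics/s1.png',cv2.resize(b,(660,594)))
E
```

```text
tube_rack ['top', 'side'] [649.5   1.7   3.3] 0.106
swab_block ['top', 'side'] [643.8 176.2  -4.2] 0.094
urine_cup ['top', 'side'] [ 6.476e+02 -1.809e+02 -4.000e-01] 0.072
single_cassette ['top', 'side'] [444.2 -32.4  15.2] 0.124
duo_cassette ['top', 'side'] [460.4 337.2 -41.8] 0.157
urine_panel ['top', 'side'] [ 597.1 -349.6   83.1] 0.057
buffer_bottle ['side'] [ 471.6 -346.5    4.5] 0.098
timer ['top', 'side'] [605.7 333.   -7.4] 0.14
```

View pics/t1.png

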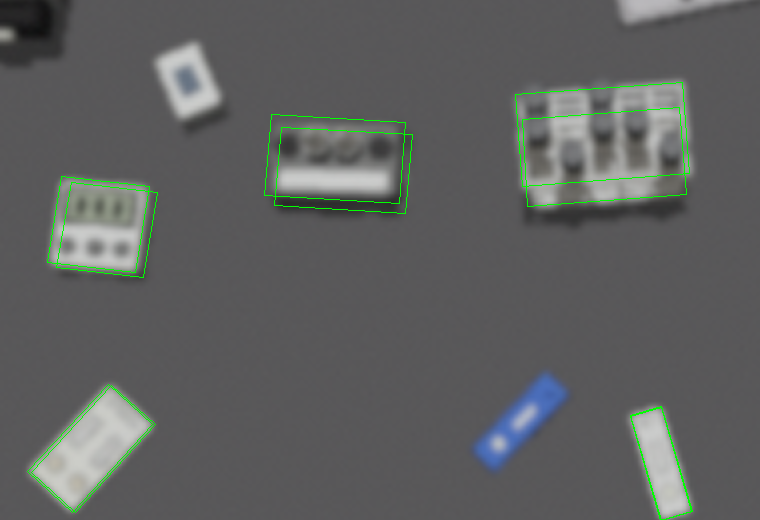

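View pics/s1.png

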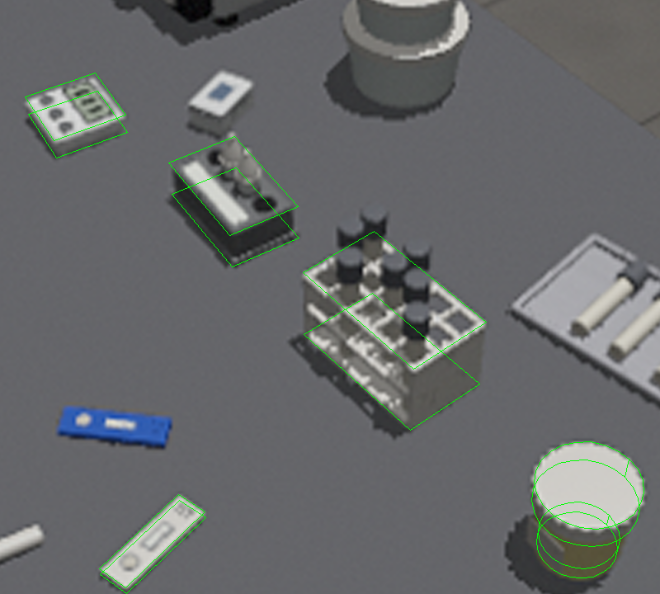

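Fits match the edges. Next I work out the pick and place chain, starting with the duo.

```bash
cat > pl.py <<'E'
import sys; from cell import readout
import numpy as np
from scipy.spatial.transform import Rotation as Ro
# args: x,y,z,yaw (mm,deg) chained; prints dp (tool axes at each start) and twist, assuming each is reached
s=readout.state(); p=np.array(s['tool_pos'])*1e3; R0=Ro.from_euler('xyz',s['tool_rot'],degrees=True)
print('at',np.round(p,1),np.round(s['tool_rot'],1),'j7',round(s['joint_pos'][6]),'t',s['time_s'],'w',s['gripper_width'])
yaw=s['tool_rot'][2]; R=R0
for a in sys.argv[1:]:
    x,y,z,w=map(float,a.split(',')); d=R.inv().apply(np.array([x,y,z])-p)
    t=-((w-yaw+180)%360-180); 
    print(a,'dp',np.round(d,1),'twist',round(np.radians(t),3),'rows',round(max(np.linalg.norm(d)/62.5,abs(t)/10.7),1))
    p=np.array([x,y,z]); yaw=w; R=Ro.from_euler('xyz',[180,0,w],degrees=True)
E
python3 pl.py 460.4,337.2,100,138 460.4,337.2,2,138 460.4,337.2,100,138 549,179.6,100,177.5 549,179.6,2,177.5
```

```text
at [198.2 619.1 231.4] [180.    0.  162.2] j7 -3 t 1.9 w 0.0852405637393291
460.4,337.2,100,138 dp [-335.6 -188.5  131.4] twist 0.423 rows 6.5
460.4,337.2,2,138 dp [-0. -0. 98.] twist -0.0 rows 1.6
460.4,337.2,100,138 dp [  0.   0. -98.] twist -0.0 rows 1.6
549,179.6,100,177.5 dp [-171.3  -57.8   -0. ] twist -0.689 rows 3.7
549,179.6,2,177.5 dp [ 0. -0. 98.] twist -0.0 rows 1.6
```

Careful with the scale: shifts go in shares of 300 mm and turns go in shares of 2 rad. That gives: -240 mm / 300 = -0.8, -100 mm / 300 = -0.3333.

Emit:
send_rows([
  {"dp":[-0.1667,-0.0933,0.0667],"twist":0},
  {"dp":[-0.3333,-0.1867,0.1333],"twist":0},
  {"dp":[-0.5,-0.28,0.2],"twist":0},
  {"dp":[-0.6667,-0.3733,0.2667],"twist":0},
  {"dp":[-0.8,-0.45,0.3],"twist":0},
], gripper=0)

```text
time_s: 2.52
tool_pos: [0.3871, 0.4146, 0.1403]
tool_rot: [-179.9, 0.0, 162.1]
force: [-0.1, 0.9, 0.2]
gripper_width: 0.0852
finger_force: 0.0
```

In the tool's units: -96 mm / 300 = -0.32, -85 mm / 300 = -0.2833, 0.42 rad / 2 = 0.21.

Emit:
send_rows([
  {"dp":[-0.15,-0.0833,0.0667],"twist":0.075},
  {"dp":[-0.2833,-0.16,0.12],"twist":0.15},
  {"dp":[-0.32,-0.18,0.1367],"twist":0.21},
  {"dp":[-0.32,-0.18,0.1367],"twist":0.21},
  {"dp":[-0.32,-0.18,0.1367],"twist":0.21},
])

```text
time_s: 3.15
tool_pos: [0.4599, 0.338, 0.1007]
tool_rot: [180.0, -0.0, 138.4]
force: [-0.9, 0.9, 0.1]
gripper_width: 0.0854
finger_force: 0.0
```

```bash
python3 pl.py 460.4,337.2,1,138.2
```

```text
at [459.9 338.  100.7] [180.   -0.  138.4] j7 12 t 3.15 w 0.08536877181153366
460.4,337.2,1,138.2 dp [-1.  -0.4 99.7] twist 0.003 rows 1.6
```

Emit:
send_rows([
  {"dp":[-0.0033,0,0.1333],"twist":0},
  {"dp":[-0.0033,0,0.25],"twist":0},
  {"dp":[-0.0033,0,0.31],"twist":0},
  {"dp":[-0.0033,0,0.33],"twist":0},
  {"dp":[-0.0033,0,0.33],"twist":0},
])

```text
time_s: 3.78
tool_pos: [0.4616, 0.3367, 0.002]
tool_rot: [179.9, 0.0, 138.2]
force: [-0.9, -0.5, -0.3]
gripper_width: 0.0851
finger_force: 0.0
```

Emit:
send_rows([
  {"dp":[0,0,0],"twist":0},
  {"dp":[0,0,0],"twist":0},
  {"dp":[0,0,0],"twist":0},
  {"dp":[0,0,0],"twist":0},
  {"dp":[0,0,0],"twist":0},
], gripper=1, grip_force=25)

```text
time_s: 4.4
tool_pos: [0.4618, 0.3363, 0.0023]
tool_rot: [179.9, 0.0, 138.2]
force: [-1.5, -1.5, 5.3]
gripper_width: 0.0388
finger_force: 25.1
```

In the tool's units: -80 mm / 300 = -0.2667, -65 mm / 300 = -0.2167.

Emit:
send_rows([
  {"dp":[0,0,-0.05],"twist":0},
  {"dp":[0,0,-0.1333],"twist":0},
  {"dp":[0,0,-0.2167],"twist":0},
  {"dp":[0,0,-0.2667],"twist":0},
  {"dp":[0,0,-0.2667],"twist":0},
])

```text
time_s: 5.03
tool_pos: [0.4621, 0.3366, 0.0827]
tool_rot: [179.8, 0.0, 138.2]
force: [-0.2, 0.7, 0.2]
gripper_width: 0.0386
finger_force: 25.2
```

```bash
python3 pl.py 549,179.6,82,177.5 549,179.6,3,177.5
python3 - <<'E'
from h import *
cv2.imwrite('pics/g1.png',cv2.resize(cams.snapshot('side')[60:260,60:260,::-1],None,fx=2.5,fy=2.5))
E
```

```text
at [462.1 336.6  82.7] [179.8   0.  138.2] j7 12 t 5.025 w 0.038647403799389
549,179.6,82,177.5 dp [-169.5  -59.     0.6] twist -0.686 rows 3.7
549,179.6,3,177.5 dp [ 0. -0. 79.] twist -0.0 rows 1.3
```

View pics/g1.png

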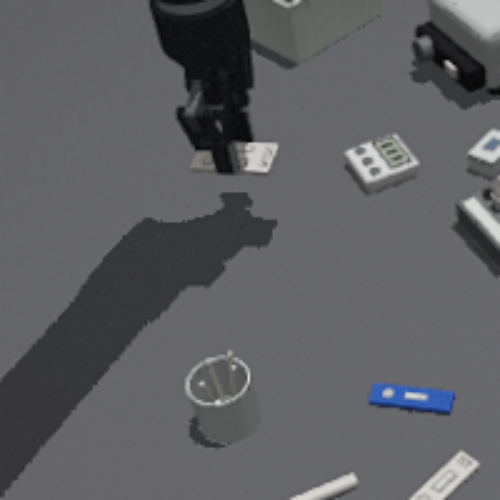

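The duo is held level in the gripper (crop ~(235,157)). Carrying it to its place.

In the tool's units: -169 mm / 300 = -0.5633, -160 mm / 300 = -0.5333, -0.686 rad / 2 = -0.343.

Emit:
send_rows([
  {"dp":[-0.1333,-0.0467,0],"twist":-0.075},
  {"dp":[-0.2833,-0.1,0],"twist":-0.16},
  {"dp":[-0.4333,-0.15,0],"twist":-0.25},
  {"dp":[-0.5333,-0.1867,0],"twist":-0.32},
  {"dp":[-0.5633,-0.1967,0],"twist":-0.343},
])

```text
time_s: 5.7
tool_pos: [0.5483, 0.1756, 0.0799]
tool_rot: [-179.9, -0.1, 177.4]
force: [-0.4, -0.4, -1.0]
gripper_width: 0.0389
finger_force: 25.2
```

In the tool's units: 79 mm / 300 = 0.2633, 74 mm / 300 = 0.2467.

Emit:
send_rows([
  {"dp":[0,0,0],"twist":0},
  {"dp":[0,0,0.1167],"twist":0},
  {"dp":[0,0,0.2067],"twist":0},
  {"dp":[0,0,0.2467],"twist":0},
  {"dp":[0,0,0.2633],"twist":0},
])

```text
time_s: 6.32
tool_pos: [0.5468, 0.1799, 0.0021]
tool_rot: [-180.0, -0.2, 177.5]
force: [-9.5, -2.1, 21.9]
gripper_width: 0.0387
finger_force: 27.7
```

```bash
python3 pl.py 549,179.6,3,177.5 549,179.6,90,177.5 605.7,333,90,174 605.7,333,0,174
```

```text
at [546.8 179.9   2.1] [-180.    -0.2  177.5] j7 71 t 6.325 w 0.03866762842258747
549,179.6,3,177.5 dp [-2.2 -0.2 -0.9] twist 0.0 rows 0.0
549,179.6,90,177.5 dp [  0.   0. -87.] twist -0.0 rows 1.4
605.7,333,90,174 dp [-50.  155.7   0. ] twist 0.061 rows 2.6
605.7,333,0,174 dp [ 0. -0. 90.] twist -0.0 rows 1.4
```

In the tool's units: -1 mm / 300 = -0.0033.

Emit:
send_rows([
  {"dp":[-0.0033,0,-0.0033],"twist":0},
  {"dp":[-0.0033,0,-0.0033],"twist":0},
  {"dp":[-0.0033,0,-0.0033],"twist":0},
])

```text
time_s: 6.7
tool_pos: [0.5494, 0.1795, 0.0039]
tool_rot: [180.0, 0.1, 177.5]
force: [0.2, -0.8, 0.6]
gripper_width: 0.0384
finger_force: 25.2
```

In the tool's units: -86 mm / 300 = -0.2867, -30 mm / 300 = -0.1.

Emit:
send_rows([
  {"dp":[0,0,0],"twist":0},
  {"dp":[0,0,0],"twist":0},
  {"dp":[0,0,0],"twist":0},
  {"dp":[0,0,-0.1],"twist":0},
  {"dp":[0,0,-0.2867],"twist":0},
], gripper=0)

```text
time_s: 7.32
tool_pos: [0.5469, 0.1786, 0.0879]
tool_rot: [-179.9, -0.3, 177.5]
force: [0.7, 0.5, 1.1]
gripper_width: 0.085
finger_force: 0.0
```

In the tool's units: 155 mm / 300 = 0.5167, 140 mm / 300 = 0.4667, 0.06 rad / 2 = 0.03.

Emit:
send_rows([
  {"dp":[-0.05,0.15,0],"twist":0.01},
  {"dp":[-0.11,0.3333,0],"twist":0.02},
  {"dp":[-0.15,0.4667,0],"twist":0.03},
  {"dp":[-0.1667,0.5167,0],"twist":0.03},
  {"dp":[-0.1667,0.5167,0],"twist":0.03},
])

```text
time_s: 7.95
tool_pos: [0.6054, 0.332, 0.0888]
tool_rot: [-179.9, -0.0, 174.1]
force: [0.4, 0.2, -0.6]
gripper_width: 0.0853
finger_force: 0.0
```

Run:
```python
from fit import *
r=np.radians
o,_=run(dict(duo_cassette=[.549,.18,r(-2.5)],swab_block=[.6438,.176,r(-2)],timer=[.6057,.333,r(-6)]))
import os
os.system('python3 pl.py 605.7,333,-2,173.5')
```

```text
at [605.8 331.   89.7] [180.   0. 174.] j7 56 t 8.35 w 0.08537714205386891
605.7,333,-2,173.5 dp [ 0.4  2.  91.7] twist 0.008 rows 1.5
duo_cassette ['top', 'side'] [548.5 179.6  -3.1] 0.112
swab_block ['side'] [642.6 177.5  -4.9] 0.084
timer ['top', 'side'] [603.5 333.1 -11.3] 0.322
```

In the tool's units: 88 mm / 300 = 0.2933, 83 mm / 300 = 0.2767.

Emit:
send_rows([
  {"dp":[0,0.0067,0.1167],"twist":0},
  {"dp":[0,0.0067,0.2167],"twist":0},
  {"dp":[0,0.0067,0.2767],"twist":0},
  {"dp":[0,0.0067,0.2933],"twist":0},
  {"dp":[0,0.0067,0.2933],"twist":0},
])

```text
time_s: 8.98
tool_pos: [0.6064, 0.3341, 0.002]
tool_rot: [180.0, 0.0, 174.0]
force: [-0.1, -0.4, 0.8]
gripper_width: 0.085
finger_force: 0.0
```

Emit:
send_rows([
  {"dp":[0,0,0],"twist":0},
  {"dp":[0,0,0],"twist":0},
  {"dp":[0,0,0],"twist":0},
  {"dp":[0,0,0],"twist":0},
], gripper=1, grip_force=30)

```text
time_s: 9.48
tool_pos: [0.6068, 0.3345, 0.0029]
tool_rot: [179.9, 0.1, 174.1]
force: [-0.6, 0.2, 7.1]
gripper_width: 0.0569
finger_force: 33.5
```

In the tool's units: -80 mm / 300 = -0.2667, -65 mm / 300 = -0.2167.

Emit:
send_rows([
  {"dp":[0,0,-0.05],"twist":0},
  {"dp":[0,0,-0.1333],"twist":0},
  {"dp":[0,0,-0.2167],"twist":0},
  {"dp":[0,0,-0.2667],"twist":0},
  {"dp":[0,0,-0.2667],"twist":0},
])

```text
time_s: 10.1
tool_pos: [0.6066, 0.3344, 0.0829]
tool_rot: [179.9, 0.1, 174.1]
force: [0.4, -0.5, 0.1]
gripper_width: 0.057
finger_force: 32.8
```

```bash
python3 pl.py 452.5,184.5,80,177 452.5,184.5,3,177
```

```text
at [606.6 334.4  82.9] [1.799e+02 1.000e-01 1.741e+02] j7 56 t 10.1 w 0.05695446084975325
452.5,184.5,80,177 dp [ 137.8 -165.1    2.3] twist -0.051 rows 3.4
452.5,184.5,3,177 dp [ 0. -0. 77.] twist -0.0 rows 1.2
```

In the tool's units: -165 mm / 300 = -0.55, -155 mm / 300 = -0.5167, -0.05 rad / 2 = -0.025.

Emit:
send_rows([
  {"dp":[0.1067,-0.1267,0],"twist":-0.005},
  {"dp":[0.2267,-0.2733,0],"twist":-0.015},
  {"dp":[0.3467,-0.4167,0],"twist":-0.02},
  {"dp":[0.4333,-0.5167,0],"twist":-0.025},
  {"dp":[0.46,-0.55,0.0033],"twist":-0.025},
])

```text
time_s: 10.72
tool_pos: [0.4492, 0.1821, 0.0792]
tool_rot: [-179.9, -0.1, 176.8]
force: [0.3, 0.5, -1.2]
gripper_width: 0.0571
finger_force: 32.8
```

In the tool's units: 77.5 mm / 300 = 0.2583, 74 mm / 300 = 0.2467.

Emit:
send_rows([
  {"dp":[0,0,0],"twist":0},
  {"dp":[0,0,0.1167],"twist":0},
  {"dp":[0,0,0.2067],"twist":0},
  {"dp":[0,0,0.2467],"twist":0},
  {"dp":[0,0,0.2583],"twist":0},
])

```text
time_s: 11.35
tool_pos: [0.4513, 0.1846, 0.0027]
tool_rot: [-179.9, -0.1, 177.0]
force: [-7.7, -3.9, 17.8]
gripper_width: 0.057
finger_force: 34.8
```

Emit:
send_rows([
  {"dp":[0,0,0],"twist":0},
  {"dp":[0,0,0],"twist":0},
])

```text
time_s: 11.6
tool_pos: [0.4526, 0.1847, 0.0036]
tool_rot: [179.9, 0.1, 176.9]
force: [-0.1, -0.7, -0.6]
gripper_width: 0.0577
finger_force: 32.8
```

In the tool's units: -86 mm / 300 = -0.2867, -30 mm / 300 = -0.1.

Emit:
send_rows([
  {"dp":[0,0,0],"twist":0},
  {"dp":[0,0,0],"twist":0},
  {"dp":[0,0,0],"twist":0},
  {"dp":[0,0,-0.1],"twist":0},
  {"dp":[0,0,-0.2867],"twist":0},
], gripper=0)

```text
time_s: 12.22
tool_pos: [0.4497, 0.1832, 0.0879]
tool_rot: [-179.8, -0.2, 176.9]
force: [1.5, 1.0, 0.4]
gripper_width: 0.0856
finger_force: 0.0
```

```bash
python3 pl.py 444.2,-32.4,90,195.2 444.2,-32.4,2,195.2
```

```text
at [449.7 183.2  87.9] [-179.8   -0.2  176.9] j7 63 t 12.225 w 0.08563335579756497
444.2,-32.4,90,195.2 dp [  -6.1 -215.6   -1.5] twist -0.319 rows 3.5
444.2,-32.4,2,195.2 dp [-0. -0. 88.] twist -0.0 rows 1.4
```

In the tool's units: -217 mm / 300 = -0.7233, -3.5 mm / 300 = -0.0117, -0.319 rad / 2 = -0.1595.

Emit:
send_rows([
  {"dp":[-0.0033,-0.1833,0],"twist":-0.04},
  {"dp":[-0.0067,-0.3833,0],"twist":-0.085},
  {"dp":[-0.01,-0.5667,0],"twist":-0.135},
  {"dp":[-0.0117,-0.7,0],"twist":-0.1595},
  {"dp":[-0.0117,-0.7233,0],"twist":-0.1595},
])

```text
time_s: 12.85
tool_pos: [0.4431, -0.0357, 0.089]
tool_rot: [-180.0, 0.0, -165.1]
force: [0.2, 0.9, 0.8]
gripper_width: 0.0854
finger_force: 0.0
```

Emit:
send_rows([
  {"dp":[0,0,0],"twist":0},
  {"dp":[0,0,0],"twist":0},
])

```text
time_s: 13.1
tool_pos: [0.4435, -0.0313, 0.0888]
tool_rot: [180.0, 0.0, -164.7]
force: [0.1, -1.1, 0.0]
gripper_width: 0.0857
finger_force: 0.0
```

```bash
python3 pl.py 444.2,-32.4,2,195.2
python3 - <<'E'
from fit import *
r=np.radians
run(dict(duo_cassette=[.549,.18,r(-2.5)],swab_block=[.6438,.176,r(-2)],timer=[.4525,.184,r(-2)]))
E
```

```text
at [443.5 -31.3  88.8] [ 180.     0.  -164.7] j7 106 t 13.1 w 0.08573345740874481
444.2,-32.4,2,195.2 dp [-0.4 -1.3 86.8] twist 0.002 rows 1.4
duo_cassette ['top'] [549.  178.8  -2. ] 0.066
swab_block ['top', 'side'] [643.4 174.5  -4. ] 0.12
timer ['top', 'side'] [451.6 185.5  -5. ] 0.246
```

In the tool's units: 87 mm / 300 = 0.29, 82 mm / 300 = 0.2733.

Emit:
send_rows([
  {"dp":[0,-0.0033,0.1167],"twist":0},
  {"dp":[0,-0.0033,0.2167],"twist":0},
  {"dp":[0,-0.0033,0.2733],"twist":0},
  {"dp":[0,-0.0033,0.29],"twist":0},
  {"dp":[0,-0.0033,0.29],"twist":0},
])

```text
time_s: 14.12
tool_pos: [0.4438, -0.0337, 0.002]
tool_rot: [-180.0, 0.0, -164.8]
force: [1.1, -0.1, 0.2]
gripper_width: 0.0854
finger_force: 0.0
```

Emit:
send_rows([
  {"dp":[0,0,0],"twist":0},
  {"dp":[0,0,0],"twist":0},
  {"dp":[0,0,0],"twist":0},
  {"dp":[0,0,0],"twist":0},
  {"dp":[0,0,0],"twist":0},
], gripper=1, grip_force=25)

```text
time_s: 14.75
tool_pos: [0.444, -0.0337, 0.0022]
tool_rot: [180.0, 0.0, -164.8]
force: [-0.7, 0.5, 4.6]
gripper_width: 0.0198
finger_force: 25.3
```

In the tool's units: -80 mm / 300 = -0.2667, -65 mm / 300 = -0.2167.

Emit:
send_rows([
  {"dp":[0,0,-0.05],"twist":0},
  {"dp":[0,0,-0.1333],"twist":0},
  {"dp":[0,0,-0.2167],"twist":0},
  {"dp":[0,0,-0.2667],"twist":0},
  {"dp":[0,0,-0.2667],"twist":0},
])

```text
time_s: 15.38
tool_pos: [0.4446, -0.0336, 0.083]
tool_rot: [-180.0, 0.2, -164.8]
force: [-0.7, 0.1, 0.4]
gripper_width: 0.0197
finger_force: 24.8
```

```bash
python3 pl.py 554.7,-3.8,82,183.3 554.7,-3.8,3,183.3
python3 - <<'E'
from h import *
cv2.imwrite('pics/g2.png',cv2.resize(cams.snapshot('side')[140:340,140:340,::-1],None,fx=2.5,fy=2.5))
E
```

```text
at [444.6 -33.6  83. ] [-180.     0.2 -164.8] j7 107 t 15.375 w 0.01967651324492982
554.7,-3.8,82,183.3 dp [-1.141e+02 -1.000e-01  1.300e+00] twist 0.208 rows 1.8
554.7,-3.8,3,183.3 dp [ 0. -0. 79.] twist -0.0 rows 1.3
```

View pics/g2.png

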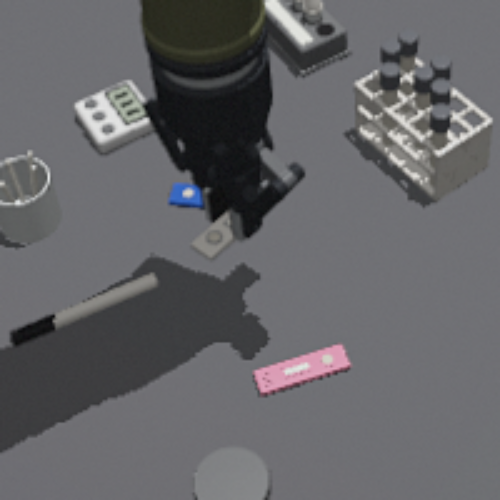

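The single cassette is held at crop ~(225,235). Carrying it to the front of the rack.

In the tool's units: -114 mm / 300 = -0.38, -110 mm / 300 = -0.3667, 0.208 rad / 2 = 0.104.

Emit:
send_rows([
  {"dp":[-0.1,0,0],"twist":0.03},
  {"dp":[-0.2167,0,0],"twist":0.06},
  {"dp":[-0.3167,0,0],"twist":0.09},
  {"dp":[-0.3667,0,0.0033],"twist":0.104},
  {"dp":[-0.38,0,0.0033],"twist":0.104},
])

```text
time_s: 16.05
tool_pos: [0.5531, -0.0039, 0.0797]
tool_rot: [-180.0, -0.1, -176.7]
force: [-0.4, -0.5, -0.2]
gripper_width: 0.0197
finger_force: 24.8
```

In the tool's units: 78 mm / 300 = 0.26, 74 mm / 300 = 0.2467.

Emit:
send_rows([
  {"dp":[0,0,0],"twist":0},
  {"dp":[0,0,0.1167],"twist":0},
  {"dp":[0,0,0.2067],"twist":0},
  {"dp":[0,0,0.2467],"twist":0},
  {"dp":[0,0,0.26],"twist":0},
])

```text
time_s: 16.68
tool_pos: [0.5531, -0.0041, 0.0026]
tool_rot: [180.0, -0.0, -176.7]
force: [0.3, 0.3, 0.1]
gripper_width: 0.02
finger_force: 24.8
```

Emit:
send_rows([
  {"dp":[0,0,0],"twist":0},
  {"dp":[0,0,0],"twist":0},
])

```text
time_s: 16.92
tool_pos: [0.5545, -0.0038, 0.0039]
tool_rot: [180.0, 0.1, -176.7]
force: [0.5, 0.6, -0.3]
gripper_width: 0.0201
finger_force: 24.8
```

In the tool's units: 1.5 mm / 300 = 0.005.

Emit:
send_rows([
  {"dp":[0,0,0.005],"twist":0},
  {"dp":[0,0,0.005],"twist":0},
])

```text
time_s: 17.18
tool_pos: [0.5544, -0.0038, 0.0023]
tool_rot: [180.0, 0.1, -176.7]
force: [-1.2, -0.4, 4.3]
gripper_width: 0.0197
finger_force: 25.3
```

In the tool's units: -86 mm / 300 = -0.2867, -30 mm / 300 = -0.1.

Emit:
send_rows([
  {"dp":[0,0,0],"twist":0},
  {"dp":[0,0,0],"twist":0},
  {"dp":[0,0,0],"twist":0},
  {"dp":[0,0,-0.1],"twist":0},
  {"dp":[0,0,-0.2867],"twist":0},
], gripper=0)

```text
time_s: 17.8
tool_pos: [0.5515, -0.0039, 0.086]
tool_rot: [-180.0, -0.3, -176.7]
force: [0.6, -0.6, 0.3]
gripper_width: 0.0852
finger_force: 0.0
```

In the tool's units: -15 mm / 300 = -0.05.

Emit:
send_rows([
  {"dp":[0,0,-0.05],"twist":0},
  {"dp":[0,0,-0.05],"twist":0},
])

```text
time_s: 18.05
tool_pos: [0.5544, -0.0037, 0.1032]
tool_rot: [180.0, 0.1, -176.7]
force: [0.5, -0.2, -0.6]
gripper_width: 0.085
finger_force: 0.0
```

```bash
python3 pl.py 471.6,-346.5,105,90 471.6,-346.5,7,90  471.6,-346.5,90,90 557.8,-57.7,90,90 557.8,-57.7,8,90
```

```text
at [554.4  -3.7 103.2] [ 1.800e+02  1.000e-01 -1.767e+02] j7 96 t 18.05 w 0.08500311381151132
471.6,-346.5,105,90 dp [ 102.3 -337.5   -2.2] twist 1.628 rows 8.7
471.6,-346.5,7,90 dp [ 0. -0. 98.] twist -0.0 rows 1.6
471.6,-346.5,90,90 dp [  0.   0. -83.] twist -0.0 rows 1.3
557.8,-57.7,90,90 dp [288.8  86.2   0. ] twist -0.0 rows 4.8
557.8,-57.7,8,90 dp [ 0. -0. 82.] twist -0.0 rows 1.3
```

In the tool's units: -208 mm / 300 = -0.6933, -165 mm / 300 = -0.55, 0.84 rad / 2 = 0.42.

Emit:
send_rows([
  {"dp":[0.0367,-0.1167,0],"twist":0.08},
  {"dp":[0.0767,-0.25,0],"twist":0.165},
  {"dp":[0.12,-0.4,0],"twist":0.25},
  {"dp":[0.1667,-0.55,0],"twist":0.335},
  {"dp":[0.21,-0.6933,0],"twist":0.42},
])

```text
time_s: 18.68
tool_pos: [0.5007, -0.2161, 0.1002]
tool_rot: [-179.9, -0.2, 134.8]
force: [1.1, -0.3, 0.6]
gripper_width: 0.0852
finger_force: 0.0
```

```bash
python3 pl.py 471.6,-346.5,105,90
```

```text
at [ 500.7 -216.1  100.2] [-179.9   -0.2  134.8] j7 73 t 18.675 w 0.08516817533234926
471.6,-346.5,105,90 dp [ -72.  -112.6   -4.8] twist 0.782 rows 4.2
```

In the tool's units: -112 mm / 300 = -0.3733, -103 mm / 300 = -0.3433, 0.782 rad / 2 = 0.391.

Emit:
send_rows([
  {"dp":[-0.0833,-0.1333,-0.0033],"twist":0.085},
  {"dp":[-0.1667,-0.26,-0.0067],"twist":0.175},
  {"dp":[-0.22,-0.3433,-0.0067],"twist":0.26},
  {"dp":[-0.24,-0.3733,-0.0067],"twist":0.345},
  {"dp":[-0.24,-0.3733,-0.0067],"twist":0.391},
])

```text
time_s: 19.3
tool_pos: [0.4726, -0.3461, 0.102]
tool_rot: [-179.8, -0.0, 90.0]
force: [0.5, 0.7, 0.0]
gripper_width: 0.0852
finger_force: 0.0
```

Emit:
send_rows([
  {"dp":[0,0,0],"twist":0},
  {"dp":[0,0,0],"twist":0},
])

```text
time_s: 19.55
tool_pos: [0.4742, -0.3446, 0.1031]
tool_rot: [-179.9, -0.0, 90.5]
force: [-0.3, -0.7, -0.0]
gripper_width: 0.0851
finger_force: 0.0
```

```bash
python3 pl.py 471.6,-346.5,7,90
python3 - <<'E'
from fit import *
r=np.radians
run(dict(single_cassette=[.5545,-.004,r(3.3)],tube_rack=[.6495,.0017,r(3.3)]))
E
```

```text
at [ 474.2 -344.6  103.1] [-179.9   -0.    90.5] j7 47 t 19.55 w 0.08513729453197194
471.6,-346.5,7,90 dp [-2.  -2.5 96.1] twist 0.008 rows 1.5
single_cassette ['top', 'side'] [556.   -3.7   2.5] 0.174
tube_rack ['side'] [ 6.328e+02 -3.000e-01 -1.570e+01] 0.402
```

In the tool's units: 96 mm / 300 = 0.32, -2.5 mm / 300 = -0.0083.

Emit:
send_rows([
  {"dp":[-0.0067,-0.0083,0.1],"twist":0},
  {"dp":[-0.0067,-0.0083,0.2],"twist":0},
  {"dp":[-0.0067,-0.0083,0.2867],"twist":0},
  {"dp":[-0.0067,-0.0083,0.32],"twist":0},
  {"dp":[-0.0067,-0.0083,0.32],"twist":0},
])

```text
time_s: 20.48
tool_pos: [0.472, -0.3473, 0.0081]
tool_rot: [-180.0, -0.0, 90.3]
force: [0.4, -0.5, 0.4]
gripper_width: 0.0854
finger_force: 0.0
```

Emit:
send_rows([
  {"dp":[0,0,0],"twist":0},
  {"dp":[0,0,0],"twist":0},
  {"dp":[0,0,0],"twist":0},
  {"dp":[0,0,0],"twist":0},
  {"dp":[0,0,0],"twist":0},
], gripper=1, grip_force=20)

```text
time_s: 21.1
tool_pos: [0.4726, -0.3475, 0.0089]
tool_rot: [180.0, 0.0, 90.3]
force: [-1.1, 0.2, 4.4]
gripper_width: 0.0252
finger_force: 19.9
```

In the tool's units: -80 mm / 300 = -0.2667, -65 mm / 300 = -0.2167.

Emit:
send_rows([
  {"dp":[0,0,-0.05],"twist":0},
  {"dp":[0,0,-0.1333],"twist":0},
  {"dp":[0,0,-0.2167],"twist":0},
  {"dp":[0,0,-0.2667],"twist":0},
  {"dp":[0,0,-0.2667],"twist":0},
])

```text
time_s: 21.72
tool_pos: [0.4729, -0.3477, 0.0895]
tool_rot: [179.9, 0.0, 90.4]
force: [-0.7, -0.5, -0.4]
gripper_width: 0.0254
finger_force: 19.8
```

```bash
python3 pl.py 557.8,-57.7,87,90
python3 - <<'E'
from h import *
cv2.imwrite('pics/g3.png',cv2.resize(cams.snapshot('side')[220:420,260:460,::-1],None,fx=2.5,fy=2.5))
E
```

```text
at [ 472.9 -347.7   89.5] [179.9   0.   90.4] j7 48 t 21.725 w 0.025353954132454035
557.8,-57.7,87,90 dp [289.5  86.6   2.5] twist 0.006 rows 4.8
```

View pics/g3.png

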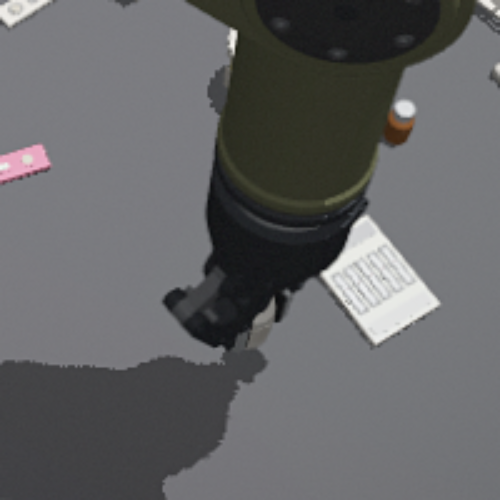

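The bottle is held upright in the fingers at crop ~(262,322).

In the tool's units: 205 mm / 300 = 0.6833, 160 mm / 300 = 0.5333.

Emit:
send_rows([
  {"dp":[0.1,0.03,0],"twist":0},
  {"dp":[0.2333,0.07,0],"twist":0},
  {"dp":[0.3833,0.1133,0],"twist":0},
  {"dp":[0.5333,0.16,0],"twist":0},
  {"dp":[0.6833,0.2033,0],"twist":0},
])

```text
time_s: 22.4
tool_pos: [0.5315, -0.1401, 0.0872]
tool_rot: [-179.9, -0.0, 90.3]
force: [-0.2, -0.3, -0.8]
gripper_width: 0.025
finger_force: 19.8
```

In the tool's units: 84 mm / 300 = 0.28, 70 mm / 300 = 0.2333.

Emit:
send_rows([
  {"dp":[0.1333,0.04,0],"twist":0},
  {"dp":[0.2333,0.07,0],"twist":0},
  {"dp":[0.28,0.0833,0],"twist":0},
  {"dp":[0.28,0.0833,0],"twist":0},
  {"dp":[0.28,0.0833,0],"twist":0},
])

```text
time_s: 23.02
tool_pos: [0.5559, -0.0598, 0.0881]
tool_rot: [-180.0, 0.1, 90.2]
force: [-0.3, -0.1, -1.3]
gripper_width: 0.0253
finger_force: 19.8
```

```bash
python3 pl.py 557.8,-57.7,9.5,90
```

```text
at [555.9 -59.8  88.1] [-1.80e+02  1.00e-01  9.02e+01] j7 14 t 23.025 w 0.0252623311417301
557.8,-57.7,9.5,90 dp [ 2.2  2.  78.6] twist 0.004 rows 1.3
```

In the tool's units: 78 mm / 300 = 0.26, 76 mm / 300 = 0.2533.

Emit:
send_rows([
  {"dp":[0.0067,0.0067,0.0833],"twist":0},
  {"dp":[0.0067,0.0067,0.1667],"twist":0},
  {"dp":[0.0067,0.0067,0.2267],"twist":0},
  {"dp":[0.0067,0.0067,0.2533],"twist":0},
  {"dp":[0.0067,0.0067,0.26],"twist":0},
])

```text
time_s: 23.65
tool_pos: [0.5584, -0.0563, 0.0102]
tool_rot: [-180.0, 0.0, 90.3]
force: [0.4, -0.3, -0.1]
gripper_width: 0.0251
finger_force: 19.8
```

In the tool's units: 1 mm / 300 = 0.0033.

Emit:
send_rows([
  {"dp":[0,0,0],"twist":0},
  {"dp":[0,0,0.0033],"twist":0},
])

```text
time_s: 23.9
tool_pos: [0.5592, -0.0557, 0.0101]
tool_rot: [179.9, -0.0, 90.3]
force: [-0.5, 0.2, 0.1]
gripper_width: 0.0256
finger_force: 19.8
```

In the tool's units: -25 mm / 300 = -0.0833.

Emit:
send_rows([
  {"dp":[0,0,0],"twist":0},
  {"dp":[0,0,0],"twist":0},
  {"dp":[0,0,0],"twist":0},
  {"dp":[0,0,0],"twist":0},
  {"dp":[0,0,-0.0833],"twist":0},
], gripper=0)

```text
time_s: 24.52
tool_pos: [0.557, -0.0556, 0.033]
tool_rot: [-179.8, 0.0, 90.3]
force: [-0.4, -0.0, -0.7]
gripper_width: 0.0856
finger_force: 0.0
```

In the tool's units: -80 mm / 300 = -0.2667, -40 mm / 300 = -0.1333.

Emit:
send_rows([
  {"dp":[0,0,-0.1333],"twist":0},
  {"dp":[0,0,-0.2667],"twist":0},
  {"dp":[0,0,-0.2667],"twist":0},
])

```text
time_s: 24.9
tool_pos: [0.5614, -0.056, 0.1179]
tool_rot: [179.6, -0.1, 90.3]
force: [0.2, 0.1, 0.1]
gripper_width: 0.0855
finger_force: 0.0
```

```bash
python3 pl.py 597.1,-349.6,112,83.5
```

```text
at [561.4 -56.  117.9] [ 1.796e+02 -1.000e-01  9.030e+01] j7 13 t 24.9 w 0.08550987581218339
597.1,-349.6,112,83.5 dp [-293.8   33.9    5.9] twist 0.119 rows 4.7
```

In the tool's units: -275 mm / 300 = -0.9167, -225 mm / 300 = -0.75, 0.119 rad / 2 = 0.0595.

Emit:
send_rows([
  {"dp":[-0.15,0.0167,0],"twist":0.01},
  {"dp":[-0.35,0.04,0],"twist":0.025},
  {"dp":[-0.55,0.0633,0],"twist":0.04},
  {"dp":[-0.75,0.0867,0],"twist":0.05},
  {"dp":[-0.9167,0.1067,0],"twist":0.0595},
])

```text
time_s: 25.52
tool_pos: [0.5917, -0.3329, 0.1132]
tool_rot: [-180.0, 0.0, 83.4]
force: [1.2, -0.1, 0.5]
gripper_width: 0.0853
finger_force: 0.0
```

Emit:
send_rows([
  {"dp":[-0.06,0.0067,0],"twist":0},
  {"dp":[-0.06,0.0067,0],"twist":0},
  {"dp":[-0.06,0.0067,0],"twist":0},
])

```text
time_s: 25.9
tool_pos: [0.5928, -0.346, 0.1137]
tool_rot: [-180.0, -0.1, 83.7]
force: [0.0, 0.2, -0.0]
gripper_width: 0.0855
finger_force: 0.0
```

```bash
python3 pl.py 597.1,-349.6,2,83.5
python3 - <<'E'
from fit import *
r=np.radians
o,im=run(dict(single_cassette=[.5545,-.004,r(3.3)],tube_rack=[.6495,.0017,r(3.3)],buffer_bottle=[.5578,-.0577,0],urine_cup=[.6476,-.181,0]))
E
```

```text
at [ 592.8 -346.   113.7] [-1.80e+02 -1.00e-01  8.37e+01] j7 38 t 25.9 w 0.08547644347698209
597.1,-349.6,2,83.5 dp [ -3.4   4.7 111.7] twist 0.003 rows 1.8
single_cassette ['top', 'side'] [556.1  -3.5   2.9] 0.121
tube_rack ['top', 'side'] [ 6.536e+02 -3.000e-01  9.100e+00] 0.092
buffer_bottle ['side'] [560.2 -53.9  -6.4] 0.069
urine_cup ['top', 'side'] [ 646.9 -180.9    3.3] 0.054
```

In the tool's units: 111.5 mm / 300 = 0.3717, 4.7 mm / 300 = 0.0157.

Emit:
send_rows([
  {"dp":[-0.0113,0.0157,0.1333],"twist":0},
  {"dp":[-0.0113,0.0157,0.2667],"twist":0},
  {"dp":[-0.0113,0.0157,0.3467],"twist":0},
  {"dp":[-0.0113,0.0157,0.3717],"twist":0},
  {"dp":[-0.0113,0.0157,0.3717],"twist":0},
])

```text
time_s: 27.02
tool_pos: [0.5967, -0.353, 0.0033]
tool_rot: [180.0, 0.0, 83.5]
force: [-0.2, -0.7, 0.6]
gripper_width: 0.0855
finger_force: 0.0
```

Emit:
send_rows([
  {"dp":[0,0,0],"twist":0},
  {"dp":[0,0,0],"twist":0},
  {"dp":[0,0,0],"twist":0},
  {"dp":[0,0,0],"twist":0},
], gripper=1, grip_force=30)

```text
time_s: 27.52
tool_pos: [0.5971, -0.3552, 0.0074]
tool_rot: [179.8, 0.1, 83.5]
force: [-5.2, 1.0, 15.6]
gripper_width: 0.0126
finger_force: 7.3
```

In the tool's units: -80 mm / 300 = -0.2667, -65 mm / 300 = -0.2167.

Emit:
send_rows([
  {"dp":[0,0,-0.05],"twist":0},
  {"dp":[0,0,-0.1333],"twist":0},
  {"dp":[0,0,-0.2167],"twist":0},
  {"dp":[0,0,-0.2667],"twist":0},
  {"dp":[0,0,-0.2667],"twist":0},
])

```text
time_s: 28.15
tool_pos: [0.5972, -0.353, 0.0843]
tool_rot: [179.9, 0.0, 83.5]
force: [0.2, -0.6, 0.6]
gripper_width: 0.0
finger_force: 0.0
```

```bash
python3 pl.py 545.5,-181,82,0 545.5,-181,3,0
python3 - <<'E'
from h import *
cv2.imwrite('pics/g4.png',cv2.resize(cams.snapshot('side')[200:400,320:520,::-1],None,fx=2.5,fy=2.5))
E
```

```text
at [ 597.2 -353.    84.3] [179.9   0.   83.5] j7 39 t 28.15 w 4.004943526724543e-05
545.5,-181,82,0 dp [165.1 -70.7   2. ] twist 1.458 rows 7.8
545.5,-181,3,0 dp [ 0. -0. 79.] twist -0.0 rows 1.3
```

View pics/g4.png

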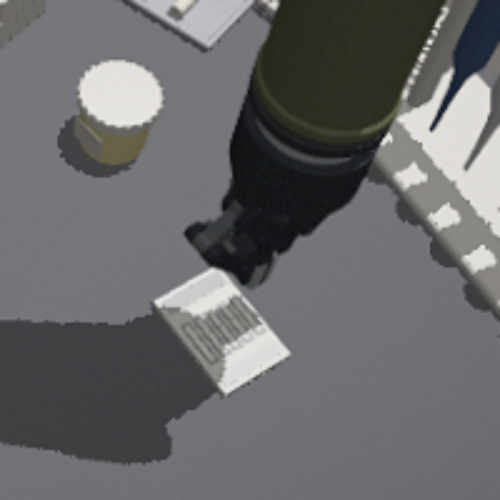

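The fingers closed over the top of the panel and missed it. It still lies flat at crop ~(222,330), so I re-measure and go lower.

In the tool's units: 120 mm / 300 = 0.4, 80 mm / 300 = 0.2667.

Emit:
send_rows([
  {"dp":[0.1,0.0667,-0.0667],"twist":0},
  {"dp":[0.2667,0.0667,-0.1],"twist":0},
  {"dp":[0.4,0.0667,-0.1],"twist":0},
  {"dp":[0.4,0.0667,-0.1],"twist":0},
], gripper=0)

```text
time_s: 28.7
tool_pos: [0.6309, -0.2294, 0.111]
tool_rot: [-179.9, -0.2, 84.0]
force: [-0.4, 0.7, -0.1]
gripper_width: 0.0724
finger_force: 0.0
```

Run:
```python
from fit import *
r=np.radians
o,im=run(dict(urine_panel=[.59,-.3496,r(83)]))
import os
q=o['urine_panel']; x,y,w=q[0]*1e3,q[1]*1e3,np.degrees(q[2])
os.system(f'python3 pl.py {x},{y},110,{w} {x},{y},-3,{w}')
```

```text
at [ 628.8 -237.2  112.2] [-1.799e+02  1.000e-01  8.340e+01] j7 28 t 28.9 w 0.08575822397972258
596.7356969931841,-352.05005054265047,110,84.35821904061233 dp [-117.7  -18.6    2.3] twist -0.017 rows 1.9
596.7356969931841,-352.05005054265047,-3,84.35821904061233 dp [  0.  -0. 113.] twist -0.0 rows 1.8
urine_panel ['top', 'side'] [ 596.7 -352.1   84.4] 1.834
```

Run:
```python
from fit import *
r=np.radians
for c in('side','top'):
    o,im=run(dict(urine_panel=[.592,-.351,r(83)]),(c,))
    print([(q['conf'],cen(q['pixels']),q['pixels'].sum()) for q in finder.trace(c,'urine_panel')])
cv2.imwrite('pics/t2.png',draw(im['top'],'top',o,3)[3*120:3*270,3*300:3*500])
```

```text
urine_panel ['side'] [ 596.7 -350.4   84.7] 0.075
[(0.89, [np.float64(408.08178694158073), np.float64(331.8384879725086)], np.int64(1455))]
urine_panel none
[(0.45, [np.float64(428.375), np.float64(193.6875)], np.int64(32))]
```

View pics/t2.png

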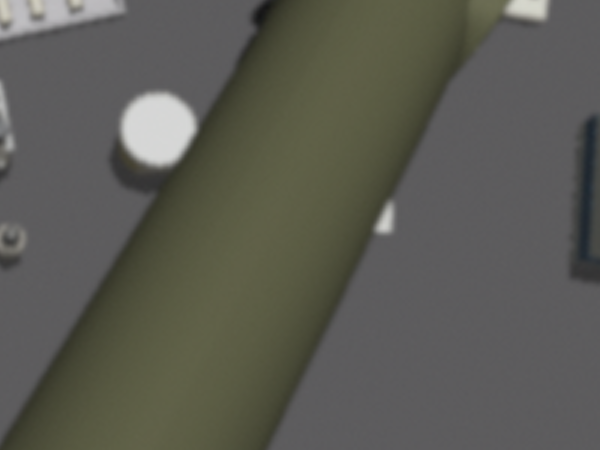

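The arm hides the panel from the top camera, but the side view measures it well: it is essentially unmoved. Regrasping with the TCP about 5 mm lower.

In the tool's units: -116 mm / 300 = -0.3867, -114 mm / 300 = -0.38, -0.02 rad / 2 = -0.01.

Emit:
send_rows([
  {"dp":[-0.15,-0.0233,0],"twist":-0.005},
  {"dp":[-0.3,-0.0467,0],"twist":-0.01},
  {"dp":[-0.38,-0.06,0],"twist":-0.01},
  {"dp":[-0.3867,-0.0617,0],"twist":-0.01},
  {"dp":[-0.3867,-0.0617,0],"twist":-0.01},
])

```text
time_s: 29.82
tool_pos: [0.599, -0.3475, 0.1126]
tool_rot: [180.0, -0.1, 84.7]
force: [-0.3, 0.6, 0.1]
gripper_width: 0.0857
finger_force: 0.0
```

```bash
python3 pl.py 596.9,-350.6,-2.5,84.5
```

```text
at [ 599.  -347.5  112.6] [ 1.80e+02 -1.00e-01  8.47e+01] j7 39 t 29.825 w 0.0856553375847218
596.9,-350.6,-2.5,84.5 dp [ -3.5  -1.8 115.1] twist 0.004 rows 1.8
```

In the tool's units: 115.5 mm / 300 = 0.385, -1.8 mm / 300 = -0.006.

Emit:
send_rows([
  {"dp":[-0.0067,-0.006,0.1333],"twist":0},
  {"dp":[-0.0067,-0.006,0.2667],"twist":0},
  {"dp":[-0.0067,-0.006,0.3467],"twist":0},
  {"dp":[-0.0067,-0.006,0.3767],"twist":0},
  {"dp":[-0.0067,-0.006,0.385],"twist":0},
])

```text
time_s: 30.45
tool_pos: [0.597, -0.3505, -0.0023]
tool_rot: [180.0, 0.0, 84.7]
force: [0.4, -0.4, 0.3]
gripper_width: 0.0855
finger_force: 0.0
```

Emit:
send_rows([
  {"dp":[0,0,0],"twist":0},
  {"dp":[0,0,0],"twist":0},
])

```text
time_s: 30.7
tool_pos: [0.5971, -0.3512, -0.0013]
tool_rot: [179.9, 0.0, 84.7]
force: [-0.5, 0.8, 0.4]
gripper_width: 0.0855
finger_force: 0.0
```

Emit:
send_rows([
  {"dp":[0,0,0],"twist":0},
  {"dp":[0,0,0],"twist":0},
  {"dp":[0,0,0],"twist":0},
  {"dp":[0,0,0],"twist":0},
], gripper=0.6, grip_force=30)

```text
time_s: 31.2
tool_pos: [0.5967, -0.3509, -0.002]
tool_rot: [179.9, 0.0, 84.7]
force: [-0.8, 0.3, 4.7]
gripper_width: 0.0568
finger_force: 32.4
```

Gripped at 57 mm. Lifting.

In the tool's units: -85 mm / 300 = -0.2833, -65 mm / 300 = -0.2167.

Emit:
send_rows([
  {"dp":[0,0,-0.05],"twist":0},
  {"dp":[0,0,-0.1333],"twist":0},
  {"dp":[0,0,-0.2167],"twist":0},
  {"dp":[0,0,-0.2833],"twist":0},
  {"dp":[0,0,-0.2833],"twist":0},
])

```text
time_s: 31.82
tool_pos: [0.5973, -0.3513, 0.0844]
tool_rot: [179.8, 0.1, 84.7]
force: [-0.2, 0.6, -0.5]
gripper_width: 0.0567
finger_force: 32.1
```

```bash
python3 pl.py 545.5,-181,82,0
python3 - <<'E'
from h import *
cv2.imwrite('pics/g5.png',cv2.resize(cams.snapshot('side')[200:400,320:520,::-1],None,fx=2.5,fy=2.5))
E
```

```text
at [ 597.3 -351.3   84.4] [1.798e+02 1.000e-01 8.470e+01] j7 40 t 31.825 w 0.05674661090533909
545.5,-181,82,0 dp [164.8 -67.4   2. ] twist 1.478 rows 7.9
```

View pics/g5.png

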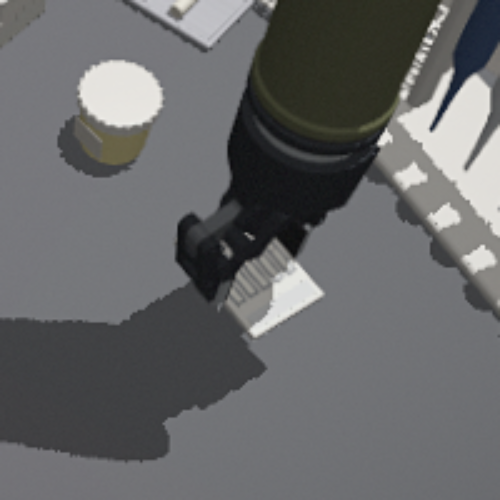

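The panel is held level at crop ~(265,290), clear of the bench.

In the tool's units: 110 mm / 300 = 0.3667, 90 mm / 300 = 0.3, 0.8 rad / 2 = 0.4.

Emit:
send_rows([
  {"dp":[0.0667,-0.0267,0],"twist":0.08},
  {"dp":[0.15,-0.06,0],"twist":0.16},
  {"dp":[0.2333,-0.0967,0],"twist":0.24},
  {"dp":[0.3,-0.1233,0],"twist":0.32},
  {"dp":[0.3667,-0.15,0],"twist":0.4},
])

```text
time_s: 32.5
tool_pos: [0.5606, -0.2356, 0.0809]
tool_rot: [-179.9, 0.1, 38.5]
force: [-0.4, 1.1, -1.2]
gripper_width: 0.057
finger_force: 32.1
```

```bash
python3 pl.py 545.5,-181,84,0
```

```text
at [ 560.6 -235.6   80.9] [-1.799e+02  1.000e-01  3.850e+01] j7 -11 t 32.5 w 0.057014331288251154
545.5,-181,84,0 dp [ 22.2 -52.1  -3. ] twist 0.673 rows 3.6
```

In the tool's units: -52 mm / 300 = -0.1733, -50 mm / 300 = -0.1667, 0.67 rad / 2 = 0.335.

Emit:
send_rows([
  {"dp":[0.0267,-0.0667,0],"twist":0.08},
  {"dp":[0.0533,-0.1267,0],"twist":0.165},
  {"dp":[0.07,-0.1667,0],"twist":0.25},
  {"dp":[0.0733,-0.1733,0],"twist":0.33},
  {"dp":[0.0733,-0.1733,0],"twist":0.335},
])

```text
time_s: 33.12
tool_pos: [0.5455, -0.1819, 0.0812]
tool_rot: [180.0, 0.1, 0.6]
force: [-0.1, -0.2, -0.7]
gripper_width: 0.0568
finger_force: 32.1
```

Emit:
send_rows([
  {"dp":[0,0,0],"twist":0},
  {"dp":[0,0,0],"twist":0},
])

```text
time_s: 33.38
tool_pos: [0.5461, -0.183, 0.0822]
tool_rot: [-180.0, 0.0, 0.5]
force: [-0.4, 0.9, -0.3]
gripper_width: 0.0567
finger_force: 32.1
```

```bash
python3 pl.py 545.2,-181,-1.5,0
```

```text
at [ 546.1 -183.    82.2] [-180.     0.     0.5] j7 -49 t 33.375 w 0.05668722682029515
545.2,-181,-1.5,0 dp [-0.9 -2.  83.7] twist 0.009 rows 1.3
```

In the tool's units: 83 mm / 300 = 0.2767, 81 mm / 300 = 0.27.

Emit:
send_rows([
  {"dp":[-0.0033,-0.0067,0.1],"twist":0},
  {"dp":[-0.0033,-0.0067,0.1933],"twist":0},
  {"dp":[-0.0033,-0.0067,0.2467],"twist":0},
  {"dp":[-0.0033,-0.0067,0.27],"twist":0},
  {"dp":[-0.0033,-0.0067,0.2767],"twist":0},
])

```text
time_s: 34.0
tool_pos: [0.5455, -0.181, -0.0004]
tool_rot: [180.0, -0.0, 0.4]
force: [-0.2, 0.2, -0.6]
gripper_width: 0.0567
finger_force: 32.1
```

Emit:
send_rows([
  {"dp":[0,0,0],"twist":0},
  {"dp":[0,0,0],"twist":0},
])

```text
time_s: 34.25
tool_pos: [0.5458, -0.1808, 0.0]
tool_rot: [180.0, -0.1, 0.5]
force: [0.3, 0.1, -0.6]
gripper_width: 0.0571
finger_force: 32.1
```

In the tool's units: -86 mm / 300 = -0.2867, -30 mm / 300 = -0.1.

Emit:
send_rows([
  {"dp":[0,0,0],"twist":0},
  {"dp":[0,0,0],"twist":0},
  {"dp":[0,0,0],"twist":0},
  {"dp":[0,0,-0.1],"twist":0},
  {"dp":[0,0,-0.2867],"twist":0},
], gripper=0)

```text
time_s: 34.88
tool_pos: [0.5438, -0.1799, 0.0846]
tool_rot: [-180.0, 0.2, 0.4]
force: [1.8, 0.0, 0.3]
gripper_width: 0.0859
finger_force: 0.0
```

```bash
python3 pl.py 440,-400,130,0
```

```text
at [ 543.8 -179.9   84.6] [-180.     0.2    0.4] j7 -50 t 34.875 w 0.08586125699573409
440,-400,130,0 dp [-105.6  219.3  -45. ] twist 0.008 rows 4.0
```

In the tool's units: 240 mm / 300 = 0.8, 130 mm / 300 = 0.4333.

Emit:
send_rows([
  {"dp":[-0.0333,0.0667,-0.1333],"twist":0},
  {"dp":[-0.1167,0.2333,-0.1667],"twist":0},
  {"dp":[-0.2,0.4333,-0.1667],"twist":0},
  {"dp":[-0.2833,0.6167,-0.1667],"twist":0},
  {"dp":[-0.3667,0.8,-0.1667],"twist":0},
])

```text
time_s: 35.5
tool_pos: [0.4364, -0.423, 0.1355]
tool_rot: [-180.0, -0.0, 0.5]
force: [1.3, -0.1, -0.1]
gripper_width: 0.0852
finger_force: 0.0
```

In the tool's units: 90 mm / 300 = 0.3, 55 mm / 300 = 0.1833.

Emit:
send_rows([
  {"dp":[-0.0833,0.1833,0],"twist":0},
  {"dp":[-0.0833,0.3,0],"twist":0},
  {"dp":[-0.0833,0.3,0],"twist":0},
])

```text
time_s: 35.88
tool_pos: [0.4103, -0.5148, 0.1353]
tool_rot: [179.9, 0.1, 0.2]
force: [0.8, -0.3, -0.3]
gripper_width: 0.0857
finger_force: 0.0
```

Run:
```python
from fit import *
r=np.radians
Q=dict(tube_rack=[.6495,.0017,r(3.3)],swab_block=[.6435,.1755,r(-2.5)],urine_cup=[.6476,-.181,0],single_cassette=[.5555,-.0036,r(3)],duo_cassette=[.549,.1796,r(-2.5)],urine_panel=[.5455,-.181,0],buffer_bottle=[.5595,-.055,0],timer=[.4525,.1845,r(-3)])
o,im=run(Q)
f=lambda a,b:np.round(place([[o[a][0]-o[b][0],o[a][1]-o[b][1],0]],[0,0,-o[b][2]])[0,:2]*1e3)
for a,b in(('single_cassette','tube_rack'),('duo_cassette','swab_block'),('urine_panel','urine_cup'),('buffer_bottle','tube_rack'),('timer','swab_block')): print(a,f(a,b))
cv2.imwrite('pics/t3.png',draw(im['top'],'top',o,3)[3*130:3*280,3*170:3*400])
cv2.imwrite('pics/s3.png',cv2.resize(im['side'],(784,588)))
```

```text
tube_rack ['top'] [ 6.559e+02 -1.000e-01  8.800e+00] 0.104
swab_block ['top'] [642.4 173.8  -1.9] 0.082
urine_cup ['top'] [ 647.2 -180.     1. ] 0.057
single_cassette ['top', 'side'] [555.8  -3.6   2.6] 0.441
duo_cassette ['top', 'side'] [ 5.483e+02  1.794e+02 -2.000e-01] 1.233
urine_panel ['top', 'side'] [ 5.469e+02 -1.812e+02 -5.000e-01] 0.088
buffer_bottle ['side'] [ 5.609e+02 -5.470e+01 -3.000e-01] 1.084
timer ['top', 'side'] [451.8 185.1  -4.9] 0.171
single_cassette [-99.  12.]
duo_cassette [-94.   2.]
urine_panel [-100.    1.]
buffer_bottle [-102.  -39.]
timer [-191.    5.]
```

View pics/t3.png

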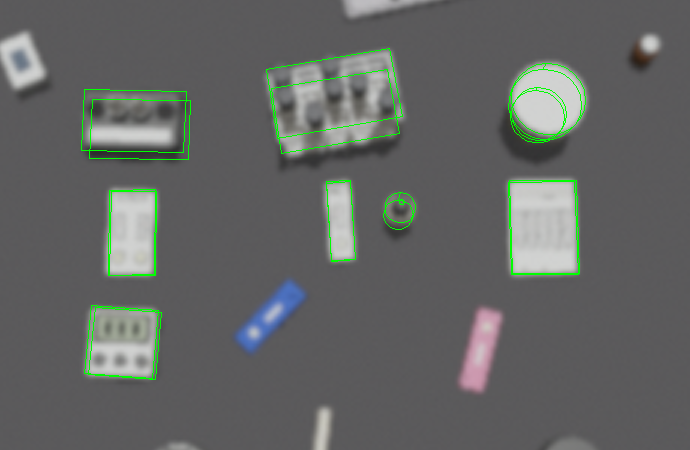

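View pics/s3.png

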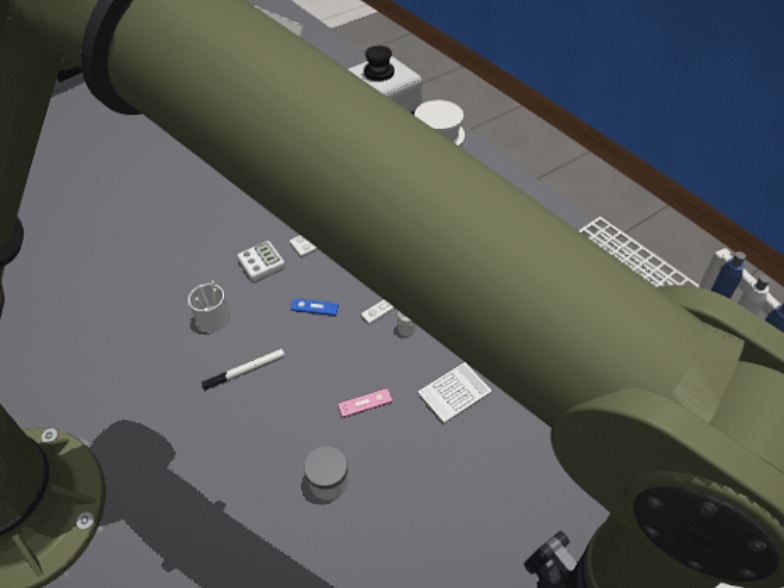

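The rack has turned about 5.5° since the start: it now sits at roughly (654,0), about 5 mm off. The fingers most likely brushed it when opening to release the bottle. The single cassette is therefore ~12 mm off line (limit 15). I'll nudge it ~8 mm to the right with closed fingers, which avoids opening them near the bottle and rack.

```bash
python3 pl.py 555.5,34,130,6
```

```text
at [ 412.8 -511.7  135.3] [-180.    -0.     0.4] j7 -19 t 36.775 w 0.0854041406600022
555.5,34,130,6 dp [ 146.9 -544.6    5.3] twist -0.097 rows 9.0
```

In the tool's units: -263 mm / 300 = -0.8767, -208 mm / 300 = -0.6933.

Emit:
send_rows([
  {"dp":[0.04,-0.15,0],"twist":0},
  {"dp":[0.0867,-0.3267,0],"twist":0},
  {"dp":[0.1367,-0.51,0],"twist":0},
  {"dp":[0.1867,-0.6933,0],"twist":0},
  {"dp":[0.2367,-0.8767,0],"twist":0},
], gripper=1)

```text
time_s: 37.4
tool_pos: [0.4821, -0.2464, 0.1353]
tool_rot: [-180.0, -0.0, 0.4]
force: [1.0, 0.6, 0.6]
gripper_width: -0.0001
finger_force: 0.0
```

In the tool's units: -262 mm / 300 = -0.8733, -220 mm / 300 = -0.7333, -0.097 rad / 2 = -0.0485.

Emit:
send_rows([
  {"dp":[0.05,-0.1833,0],"twist":-0.01},
  {"dp":[0.1,-0.3667,0],"twist":-0.02},
  {"dp":[0.15,-0.55,0],"twist":-0.03},
  {"dp":[0.2,-0.7333,0],"twist":-0.04},
  {"dp":[0.2333,-0.8733,0],"twist":-0.0485},
])

```text
time_s: 38.02
tool_pos: [0.5502, 0.0174, 0.1355]
tool_rot: [-180.0, -0.0, 6.2]
force: [0.8, -1.0, -0.4]
gripper_width: -0.0001
finger_force: 0.0
```

```bash
python3 pl.py 556,36,130,6 556,36,3,6 557.5,24,3,6
```

```text
at [550.2  17.4 135.5] [-180.    -0.     6.2] j7 -73 t 38.025 w -6.963621709626248e-05
556,36,130,6 dp [  7.7 -17.9   5.5] twist 0.003 rows 0.3
556,36,3,6 dp [  0.  -0. 127.] twist -0.0 rows 2.0
557.5,24,3,6 dp [ 0.2 12.1  0. ] twist -0.0 rows 0.2
```

In the tool's units: -18 mm / 300 = -0.06, 7 mm / 300 = 0.0233.

Emit:
send_rows([
  {"dp":[0.0233,-0.06,0],"twist":0},
  {"dp":[0.0233,-0.06,0],"twist":0},
  {"dp":[0.0233,-0.06,0],"twist":0},
])

```text
time_s: 38.4
tool_pos: [0.5545, 0.0302, 0.1354]
tool_rot: [179.9, 0.0, 5.8]
force: [0.0, -0.4, 0.1]
gripper_width: -0.0
finger_force: 0.0
```

```bash
python3 pl.py 556,36,4,6
```

```text
at [554.5  30.2 135.4] [179.9   0.    5.8] j7 -75 t 38.4 w -2.7206441271798168e-05
556,36,4,6 dp [  2.1  -5.7 131.4] twist -0.004 rows 2.1
```

In the tool's units: 132 mm / 300 = 0.44, 127 mm / 300 = 0.4233.

Emit:
send_rows([
  {"dp":[0.0067,-0.02,0.1333],"twist":0},
  {"dp":[0.0067,-0.02,0.2667],"twist":0},
  {"dp":[0.0067,-0.02,0.3667],"twist":0},
  {"dp":[0.0067,-0.02,0.4233],"twist":0},
  {"dp":[0.0067,-0.02,0.44],"twist":0},
])

```text
time_s: 39.02
tool_pos: [0.5558, 0.0378, 0.003]
tool_rot: [180.0, 0.0, 5.9]
force: [0.4, -0.6, 0.3]
gripper_width: -0.0002
finger_force: 0.0
```

In the tool's units: 12 mm / 300 = 0.04, 9 mm / 300 = 0.03.

Emit:
send_rows([
  {"dp":[0,0.01,0],"twist":0},
  {"dp":[0,0.02,0],"twist":0},
  {"dp":[0,0.03,0],"twist":0},
  {"dp":[0,0.04,0],"twist":0},
  {"dp":[0,0.04,0],"twist":0},
])

```text
time_s: 39.65
tool_pos: [0.5575, 0.027, 0.0035]
tool_rot: [-180.0, -0.0, 6.0]
force: [0.0, 0.1, -0.5]
gripper_width: 0.0
finger_force: 0.0
```

In the tool's units: 8 mm / 300 = 0.0267, 6 mm / 300 = 0.02.

Emit:
send_rows([
  {"dp":[0,0.0067,0],"twist":0},
  {"dp":[0,0.0133,0],"twist":0},
  {"dp":[0,0.02,0],"twist":0},
  {"dp":[0,0.0267,0],"twist":0},
  {"dp":[0,0.0267,0],"twist":0},
])

```text
time_s: 40.28
tool_pos: [0.5583, 0.0191, 0.0033]
tool_rot: [-180.0, -0.0, 6.0]
force: [0.3, -0.1, 0.1]
gripper_width: -0.0001
finger_force: 0.0
```

```bash
python3 - <<'E'
from fit import *
r=np.radians
o,im=run(dict(single_cassette=[.5565,-.006,r(4)]))
o,im=run(dict(tube_rack=[.6536,0,r(8)],single_cassette=[.5565,-.006,r(4)]),('side',))
E
python3 pl.py
```

```text
single_cassette ['top', 'side'] [555.1  -2.6   5.3] 0.812
tube_rack ['side'] [6.547e+02 5.000e-01 5.100e+00] 0.161
single_cassette ['side'] [555.9  -3.    3.9] 0.097
at [558.3  19.5   3.3] [-180.   -0.    6.] j7 -65 t 40.625 w 0.0001430285658157152
```

In the tool's units: 7 mm / 300 = 0.0233, 6 mm / 300 = 0.02.

Emit:
send_rows([
  {"dp":[0,0.0067,0],"twist":0},
  {"dp":[0,0.0133,0],"twist":0},
  {"dp":[0,0.02,0],"twist":0},
  {"dp":[0,0.0233,0],"twist":0},
  {"dp":[0,0.0233,0],"twist":0},
])

```text
time_s: 41.25
tool_pos: [0.559, 0.0123, 0.0034]
tool_rot: [-180.0, -0.0, 6.0]
force: [0.1, -0.9, 0.1]
gripper_width: -0.0001
finger_force: 0.0
```

```bash
python3 - <<'E'
from fit import *
r=np.radians
o,im=run(dict(single_cassette=[.5565,-.006,r(4)]),('side',))
E
python3 pl.py
```

```text
single_cassette ['side'] [555.8  -4.7   5.9] 0.153
at [559.   12.4   3.3] [-180.   -0.    6.] j7 -64 t 41.35 w 0.00017718752822172963
```

In the tool's units: 6 mm / 300 = 0.02, 5 mm / 300 = 0.0167.

Emit:
send_rows([
  {"dp":[0,0.0067,0],"twist":0},
  {"dp":[0,0.0133,0],"twist":0},
  {"dp":[0,0.0167,0],"twist":0},
  {"dp":[0,0.02,0],"twist":0},
  {"dp":[0,0.02,0],"twist":0},
])

```text
time_s: 41.98
tool_pos: [0.5596, 0.0063, 0.0033]
tool_rot: [-180.0, -0.0, 6.0]
force: [-0.5, -0.7, 0.1]
gripper_width: 0.0002
finger_force: 0.0
```

In the tool's units: -110 mm / 300 = -0.3667, -80 mm / 300 = -0.2667.

Emit:
send_rows([
  {"dp":[0,-0.0333,0],"twist":0},
  {"dp":[0,-0.0333,-0.1],"twist":0},
  {"dp":[0,-0.0333,-0.2667],"twist":0},
  {"dp":[0,-0.0333,-0.3667],"twist":0},
])

```text
time_s: 42.48
tool_pos: [0.5593, 0.0171, 0.1154]
tool_rot: [-180.0, -0.1, 6.0]
force: [0.6, 0.5, 0.6]
gripper_width: -0.0
finger_force: 0.0
```

```bash
python3 - <<'E'
from fit import *
r=np.radians
o,im=run(dict(single_cassette=[.557,-.009,r(4)]),('side',))
E
python3 pl.py 410,-515,135,6
```

```text
single_cassette ['side'] [555.7  -9.6   9.7] 0.334
at [561.   17.2 116.6] [-179.9   -0.3    6.1] j7 -71 t 42.575 w -5.258315734230475e-05
410,-515,135,6 dp [-206.1  513.3  -20.4] twist 0.001 rows 8.9
```

```bash
python3 pl.py 270,500,150,6
```

```text
at [561.   17.2 116.6] [-179.9   -0.3    6.1] j7 -71 t 42.575 w -5.258315734230475e-05
270,500,150,6 dp [-238.2 -510.8  -34.1] twist 0.001 rows 9.0
```

In the tool's units: -242 mm / 300 = -0.8067, -192 mm / 300 = -0.64, -0.6 rad / 2 = -0.3.

Emit:
send_rows([
  {"dp":[-0.0667,-0.14,-0.05],"twist":-0.05},
  {"dp":[-0.1433,-0.3067,-0.1],"twist":-0.1},
  {"dp":[-0.22,-0.4733,-0.1133],"twist":-0.175},
  {"dp":[-0.3,-0.64,-0.1133],"twist":-0.25},
  {"dp":[-0.3767,-0.8067,-0.1133],"twist":-0.3},
])

```text
time_s: 43.2
tool_pos: [0.4187, 0.2473, 0.1468]
tool_rot: [-179.9, -0.0, 40.7]
force: [0.3, 0.4, -0.1]
gripper_width: 0.0002
finger_force: 0.0
```

```bash
python3 pl.py 270,500,150,60
```

```text
at [418.7 247.3 146.8] [-179.9   -0.    40.7] j7 -81 t 43.2 w 0.00024267532299583492
270,500,150,60 dp [  51.9 -288.6   -2.8] twist -0.337 rows 4.7
```

In the tool's units: -285 mm / 300 = -0.95, -230 mm / 300 = -0.7667, -0.33 rad / 2 = -0.165.

Emit:
send_rows([
  {"dp":[0.0333,-0.1833,0],"twist":-0.035},
  {"dp":[0.0667,-0.3733,0],"twist":-0.07},
  {"dp":[0.1033,-0.5667,0],"twist":-0.1},
  {"dp":[0.1367,-0.7667,0],"twist":-0.135},
  {"dp":[0.17,-0.95,0],"twist":-0.165},
])

```text
time_s: 43.82
tool_pos: [0.2724, 0.497, 0.1462]
tool_rot: [-180.0, 0.1, 59.5]
force: [1.2, -0.5, 1.4]
gripper_width: -0.0007
finger_force: 0.0
```

Emit:
send_rows([
  {"dp":[0,0,0],"twist":0},
  {"dp":[0,0,0],"twist":0},
])

```text
time_s: 44.08
tool_pos: [0.2748, 0.4945, 0.1462]
tool_rot: [179.9, 0.1, 59.3]
force: [0.2, -0.8, 1.3]
gripper_width: -0.0002
finger_force: 0.0
```

Run:
```python
from fit import *
r=np.radians
Q=dict(tube_rack=[.6536,0,r(8)],swab_block=[.6435,.1755,r(-2.5)],urine_cup=[.6476,-.181,0],single_cassette=[.557,-.009,r(6)],duo_cassette=[.549,.1796,r(-2.5)],urine_panel=[.5455,-.181,0],buffer_bottle=[.5595,-.055,0],timer=[.4525,.1845,r(-3)])
o,im=run(Q)
f=lambda a,b:np.round(place([[o[a][0]-o[b][0],o[a][1]-o[b][1],0]],[0,0,-o[b][2]])[0,:2]*1e3)
for a,b in(('single_cassette','tube_rack'),('duo_cassette','swab_block'),('urine_panel','urine_cup'),('buffer_bottle','tube_rack'),('timer','swab_block')): print(a,f(a,b))
a=draw(im['top'],'top',o,3)[3*130:3*280,3*170:3*370]; b=cv2.resize(draw(im['side'],'side',o,3)[3*80:3*300,3*170:3*400],(600,574))
cv2.imwrite('pics/t4.png',a);cv2.imwrite('pics/s4.png',b)
```

```text
tube_rack ['top', 'side'] [ 6.542e+02 -6.000e-01  9.000e+00] 0.102
swab_block ['top', 'side'] [642.8 174.7  -5.2] 0.095
urine_cup ['top', 'side'] [ 646.4 -180.8    0.8] 0.056
single_cassette ['top', 'side'] [556.6 -10.6   8.4] 0.312
duo_cassette ['top', 'side'] [548.7 179.7  -1.3] 0.1
urine_panel ['top', 'side'] [ 547.5 -181.    -0.9] 0.077
buffer_bottle ['top', 'side'] [560.2 -54.5   2.4] 0.104
timer ['top', 'side'] [451.6 185.4  -3.6] 0.15
single_cassette [-98.   5.]
duo_cassette [-94.  -4.]
urine_panel [-99.   1.]
buffer_bottle [-101.  -39.]
timer [-191.   -7.]
```

View pics/t4.png

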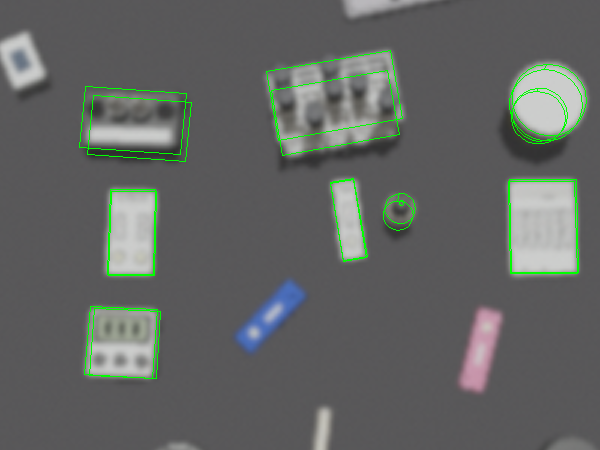

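View pics/s4.png

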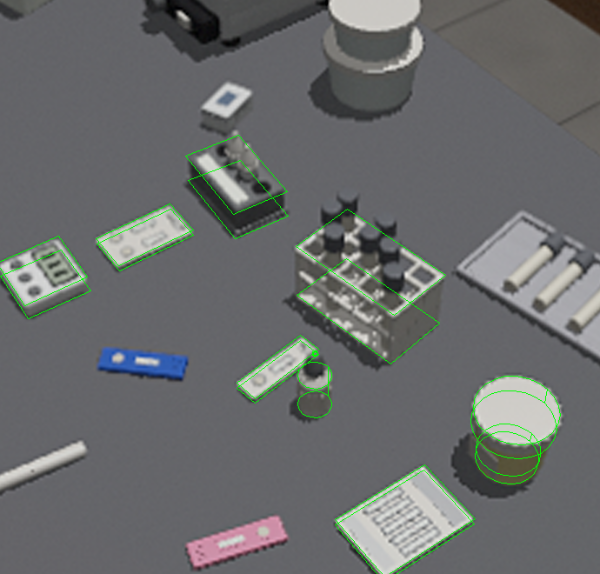

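Both views show every piece flat and in place. The single is at (-98, 5) mm in the rack frame and the bottle is 44 mm from it. The rack is about 5 mm from its start, and all the other pieces are well within limits. Handing in.

```bash
python3 -c "
from cell import ticket
print(ticket.close_job())"
```

```text
the job is handed in; nothing more can be done
None
```

I handed the job in, but no verdict came back; by my last measurement all five pieces stand within tolerance, although the tube rack got knocked about 5 mm and turned roughly 6° (position limit 15 mm), so I nudged the one-window cassette back in line with it.

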